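Make up the cheese gift tower

ROBOT

A 6-joint arm with a two-finger parallel gripper is mounted at the origin on the work surface. World frame = base frame: x ahead of the robot, y to its left, z up, the work surface at z = 0. Lengths are in m, angles in degrees, forces in N, time in s.
With the tool pointing down it reaches from about 0.25 to 0.725 m from the base axis. Payload 9.7 kg.
Tool frame: the origin (TCP) lies between the finger pads; the fingertips stand 11 mm ahead of it and the grasp point (between the pads) lies 8 mm behind it; z points along the fingers, y is the direction in which the jaws open and shut (so a half turn about z gives the same grasp; the last joint's range is limited). The gripper opens to 85 mm and grips with 20 to 120 N. Pads are 22 mm wide; open, the fingers measure 114 mm over their backs; the gripper's body (76 mm by 85 mm) begins 54 mm behind the grasp point. The pads swing forward as they close: fully open they stand 13 mm farther back than shut.
Start: joints at [-75.573, 4.979, 10.078, 95.1, 0, 90], TCP at [0.137, -0.533, 0.214] pointing down, gripper open.
Joint ranges: [-179.16, 179.16], [-48.56, 103.87], [-65.8, 70.77], [-126.05, 130.52], [-82.76, 87.17], [-180, 180]. Speed limits (degrees/s): [127.2, 127.2, 147.25, 180, 180, 180].

INTERFACE

Orientations are given as [roll, pitch, yaw] about the fixed x, y, z axes, in that order (R = Rz(yaw) Ry(pitch) Rx(roll)).
In Python, from workcell import bot gives the robot as it stands.
- The arm moves only by the tool play_rows, never from a script. Its argument "targets" is a list of rows, each an object of numbers: "fingers": the gripper command: -1 is shut, 1 is fully open, values between are in proportion; "x", "y", "z": the shift along the tool's x, y, z in m; "wx", "wy", "wz": the turn, a rotation vector about the tool's x, y, z in degrees. In form: [{"fingers": .., "x": .., "y": .., "z": .., "wx": .., "wy": .., "wz": ..}, ...]. A call has 1 to 20 rows; each row is the pose to reach, as a shift and turn from the pose commanded when the call began, along the tool's axes at that moment; what a row does not reach only later rows make up. A row lasts 1/12 s, in which the tool goes at most 41.7 mm and 7.16 degrees, less where a joint would pass 70% of its speed; a pose out of reach is approached as far as the arm can. A call with a gripper value outside its range is refused whole. The fingers move at their own pace and stop on an object; "grip_force" is the grip in N (left out, the last holds). Time passes only in rows, so rows that repeat a pose let the fingers close. It gives the time, the measured TCP pose, the force and the opening at its end, in the units of the state.
- bot.get_obs(): the state, without advancing time (a new reading comes with each control period).
- bot.camera(name): name is "side" or "top"; returns (picture, depth): 384x512x3 uint8, blue, green, red; 384x512 float32, m along the optical axis (not along the pixel's ray), 0 where there is no reading.
- bot.get_calibration(name): a dict with "fx", "fy", "cx", "cy" (pixels), "camera_from_world" (4x4, takes a point from world to camera coordinates). Camera axes: x right, y down, z forward; pixel columns grow to the right and rows downward; lengths in m; the calibration is good to about 2 mm. A picture is of the moment at which its call begins. get_calibration takes no time and is no camera call.
- bot.job_done(): hands the job in, once; it reports no verdict.
Trained networks look in the newest picture that a camera, given by its name, has taken for a name from the list of things; names that differ only in an ending like _2 or _b are one class to them, and where a whole thing is asked for, a point or a joint stands for the part that bears it (a point fixed in the world has none). Each returns a list of dicts, best first, with "confidence" (0 to 1); they miss things now and then, are a little off and sometimes report something else, mostly with a low value. They report only what shows in the picture. A call takes as long as a camera call. They do not tell look-alikes from the thing itself.
- bot.look_for(query, camera): "extent" ([left, top, right, bottom] in pixels, round what is visible of it).
- bot.outline_of(query, camera): "region" (384x512 bool, what is visible of it) and "extent" ([left, top, right, bottom] in pixels, round what is visible of it).
- bot.place_of(query, camera): "point" ([row, column] in pixels: a listed point, or the origin of a listed thing).
The state is a dict: "time": time; "q": joint angles; "qd": joint speeds; "joint_efforts": joint torques, N m; "ee_pos": TCP position; "tcp_rot": TCP orientation; "wrist_force": force on the tool from outside, world axes, zero at the start; "torque": the same for the moment, N m; "opening": finger opening in m.
Only numpy, scipy, OpenCV 4.12 (cv2) and the standard library are available. Lean on these libraries where they do the work, as an engineer would, in place of code of your own. Each camera call takes 0.05 s, during which the arm holds its last target.

TASK

Make up a gift tower in the middle of the round slate, in this order: first the blue tin base with its brass ring upwards, then the small green-lidded tub inside that ring, then the blue tin cover with the white label over the tub, fully down and flush on the base. Then lay the black cheese wheel flat on the cover and the orange wheel flat on the black one, all upright and centred one above the other. Leave the red wheel, the cream wheel, the white dip bowl and the yellow cheese block where they are.

Things in the scene. Friction and masses are not known exactly. Their poses are not given: they have to be found in the camera images.
- slate: Round dark grey slate disc with a thin white circle, 120 mm across, 12 mm thick, fixed to the counter: the place for the tower. Origin: centre of its underside, so its top is 12 mm above the origin.
- tin_base: Loose round blue tin base, upright: a blue foot 66 mm across, 20 mm high, on it a brass ring 10 mm high (53 mm across at its foot, 50 mm at its top; 30 mm overall height). Open above: the well in the ring is at least 44 mm wide, its floor 12 mm above the underside. About 0.15 kg. Grip it across the foot or the ring. Origin: centre of its underside, z up. 
- tub: Loose small round closed tub, white with a green lid, 36 mm across, 44 mm high, upright at the start. Origin: centre of its underside, z up. About 0.08 kg. It goes into the well of the tin base, where its underside is 12 mm above the base's underside and its upper 26 mm stand out above the brass ring.
- tin_cover: Loose blue tin cover standing mouth down: a round shell open below, flat top with a white round label; 66 mm across, 48 mm high, wall 3 mm (bore 60 mm, 44 mm deep), 0.12 kg. It passes over the tub and brass ring with 3 mm to spare all round and rests on the blue foot, its underside 20 mm above the base's. Origin: centre of its underside, z up. 
- black_wheel: Loose small black-waxed cheese wheel, 64 mm across, 30 mm high, rounded rims, rigid, lying flat. Origin: centre of its underside, z up. About 0.1 kg.
- orange_wheel: Loose small orange cheese wheel, 56 mm across, 26 mm high, rounded rims, rigid, lying flat. Origin: centre of its underside, z up. About 0.07 kg.
- red_wheel: Loose small red cheese wheel, 60 mm across, 28 mm high; not part of the tower, to be left alone. Origin: centre of its underside, z up. 
- cream_wheel: Loose small cream-coloured cheese wheel, 60 mm across, 28 mm high; not part of the tower, to be left alone. Origin: centre of its underside, z up. 
- dip_bowl: Loose empty white ceramic bowl, 68 mm across, 30 mm high; to be left alone. Origin: centre of its underside, z up. 
- cheese_block: Loose yellow block of cheese with an orange rind at one end, 52 mm (its x) by 34 mm (its y), 30 mm high; to be left alone. Origin: centre of its underside, z up. 
Things that resemble listed ones, but are neither listed nor needed, are in the scene too. What is meant by the tub is not grey, and is the larger of those in its own colour.

How it is judged (in metres and radians):
On the way, in this order (a step that is already met when the one before it is completed fails the run):
1. tin base flat in the middle of the slate (horizontal distance between tin_base and slate below 0.015 m and z of tin_base in the frame of slate between 0.009 and 0.015 m and angle between tin_base's own z axis and vertical below 0.08 rad), for 0.2 s.
2. tub standing inside the base's ring (horizontal distance between tub and tin_base below 0.008 m and z of tub in the frame of tin_base between 0.009 and 0.015 m and angle between tub's own z axis and vertical below 0.08 rad), for 0.2 s.
3. cover closed over the tub, down on the base (horizontal distance between tin_cover and tin_base below 0.008 m and z of tin_cover in the frame of tin_base between 0.017 and 0.023 m and angle between tin_cover's own z axis and vertical below 0.08 rad), for 0.2 s.
4. black wheel flat on the cover (horizontal distance between black_wheel and tin_cover below 0.012 m and z of black_wheel in the frame of tin_cover between 0.045 and 0.051 m and angle between black_wheel's own z axis and vertical below 0.08 rad), for 0.2 s.
5. orange wheel flat on the black wheel (horizontal distance between orange_wheel and black_wheel below 0.012 m and z of orange_wheel in the frame of black_wheel between 0.027 and 0.033 m and angle between orange_wheel's own z axis and vertical below 0.08 rad), for 0.2 s.
At the end, for the whole second after the job is handed in: Base flat on the slate within 15 mm of its centre; tub in the base and cover flush on it, each within 8 mm of the base's axis and 3 mm of seated height; black wheel flat on the cover, orange on black, each within 12 mm of centre; all upright (0.08 rad), at rest (all of step 1 and all of step 2 and all of step 3 and all of step 4 and all of step 5 and linear speed of each of tin_base, tub, tin_cover, black_wheel, orange_wheel below 0.02 m/s); the robot touches nothing.
It fails at once if the red wheel is moved by more than 15 mm (distance of red_wheel from where it was at the start of the episode above 0.015 m).
It fails at once if the cream wheel is moved by more than 15 mm (distance of cream_wheel from where it was at the start of the episode above 0.015 m).
It fails at once if the dip bowl is moved by more than 15 mm (distance of dip_bowl from where it was at the start of the episode above 0.015 m).
It fails at once if the cheese block is moved by more than 15 mm (distance of cheese_block from where it was at the start of the episode above 0.015 m).
It also fails if it takes over 122 s, if anything falls off the work surface, if the arm or the gripper's body presses on something with over 40 N, if the wrist force passes 120 N, or if a joint passes its speed limit or range.

## Working session

There is one attempt and no reset: what is moved stays moved. The work goes in short steps, Python scripts to look and compute and a tool call to move; the robot and the scene stay as the last step left them, time stands still between calls to the robot, and variables do not carry over. Pictures are saved under pics/ and viewed, and the job is handed in when it is done.

Besides the shell and the picture viewer there is one more tool, called after ">>>" as name(argument=value, ...), one argument or row to a line, values as JSON. play_rows: Moves the arm, as the interface text tells. Its arguments: {"type":"object","properties":{"targets":{"type":"array","items":{"type":"object","properties":{"fingers":{"type":"number"},"x":{"type":"number"},"y":{"type":"number"},"z":{"type":"number"},"wx":{"type":"number"},"wy":{"type":"number"},"wz":{"type":"number"}}}},"grip_force":{"type":"number"}},"required":["targets"]}

```bash
ls; mkdir -p pics
cat > h.py <<'E'
import numpy as np, cv2
from workcell import bot
def snap(n,tag):
    p,d=bot.camera(n); cv2.imwrite(f'pics/{tag}.png',p); np.save(f'pics/{tag}.npy',d); return p,d
def cloud(n,d):
    c=bot.get_calibration(n); T=np.linalg.inv(np.array(c['camera_from_world']))
    v,u=np.mgrid[:d.shape[0],:d.shape[1]]
    P=np.stack([(u-c['cx'])/c['fx']*d,(v-c['cy'])/c['fy']*d,d],-1)
    W=P@T[:3,:3].T+T[:3,3]; W[d<=0]=np.nan; return W
E
python3 - <<'E'
from h import *
for n in('top','side'):
    snap(n,n+'0'); c=bot.get_calibration(n); print(n,np.round(np.linalg.inv(np.array(c['camera_from_world'])),3).tolist(),c['fx'],c['fy'],c['cx'],c['cy'])
print(bot.get_obs())
E
```

```text
pics
top [[0.028, -0.985, 0.173, 0.349], [-0.999, -0.031, -0.011, 0.02], [0.016, -0.173, -0.985, 0.927], [0.0, 0.0, 0.0, 1.0]] 401.1533527634274 401.1533527634274 255.6522108205889 189.4410498616333
side [[-0.818, -0.315, 0.48, 0.097], [-0.574, 0.478, -0.665, 0.528], [-0.02, -0.82, -0.572, 0.497], [0.0, 0.0, 0.0, 1.0]] 353.6376206130985 353.6376206130985 253.46423550277422 192.83883663776635
{'time': 0.1, 'q': array([-7.55719717e+01,  5.00891806e+00,  1.00377318e+01,  9.51009546e+01,
       -4.10341542e-04,  9.00016342e+01]), 'qd': array([-0.19714853, -0.02797115,  0.11649928, -0.07312607,  0.01447999,
        0.02357789]), 'joint_efforts': array([-2.96550643e-04, -5.21559763e+01,  4.65653801e+01,  1.60515367e-02,
        7.00506985e-05,  1.19253318e-05]), 'ee_pos': array([ 0.13697711, -0.53241793,  0.21363339]), 'tcp_rot': array([-1.79927859e+02,  4.12398868e-04,  1.44263946e+01]), 'wrist_force': array([ 0.57499736, -1.05205954,  0.18543588]), 'torque': array([-0.02887973, -0.0057959 , -0.04689753]), 'opening': 0.0856136968345701}
```

View pics/top0.png

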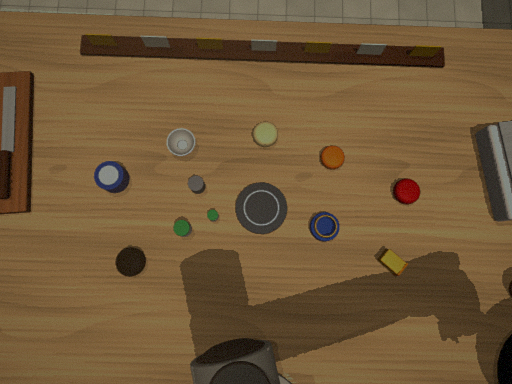

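View pics/side0.png

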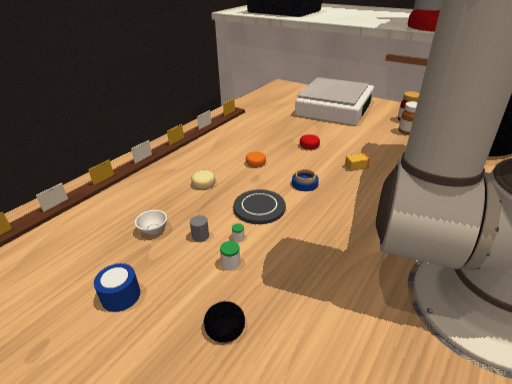

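Run:
```python
from h import *
d=np.load('pics/top0.npy')
W=cloud('top',d)
for q in 'slate tin_base tub tin_cover black_wheel orange_wheel red_wheel cream_wheel dip_bowl cheese_block'.split():
    for r in bot.outline_of(q,'top'):
        m=r['region']; P=W[m]; P=P[~np.isnan(P[:,0])]
        zt=np.percentile(P[:,2],95); T=P[P[:,2]>zt-.006]
        print(q,round(r['confidence'],2),np.round(r['extent']),'topz',round(zt,4),'mid',np.round((T[:,:2].min(0)+T[:,:2].max(0))/2,4),'mean',np.round(T[:,:2].mean(0),4),'size',np.round(np.ptp(T[:,:2],axis=0),3))
```

```text
slate 0.82 [236. 186. 288. 232.] topz 0.0153 mid [ 0.4687 -0.0035] mean [ 0.4672 -0.0031] size [0.119 0.116]
tin_base 0.58 [309. 212. 338. 243.] topz 0.0298 mid [ 0.431  -0.1496] mean [ 0.4271 -0.1465] size [0.054 0.052]
tub 0.7 [173. 224. 194. 236.] topz 0.0461 mid [0.4144 0.1707] mean [0.4145 0.1709] size [0.033 0.033]
tub 0.7 [189. 175. 203. 193.] topz 0.0466 mid [0.5143 0.1454] mean [0.5145 0.1458] size [0.033 0.034]
tin_cover 0.62 [ 95. 161. 130. 193.] topz 0.0511 mid [0.5261 0.3389] mean [0.5256 0.3387] size [0.065 0.065]
tin_cover 0.5 [161. 128. 199. 155.] topz 0.0311 mid [0.6138 0.1883] mean [0.6167 0.1905] size [0.066 0.066]
black_wheel 0.92 [118. 247. 145. 274.] topz 0.0327 mid [0.3379 0.2841] mean [0.3377 0.2834] size [0.059 0.057]
black_wheel 0.17 [162. 128. 198. 151.] topz 0.0309 mid [0.6133 0.1885] mean [0.618  0.1904] size [0.065 0.065]
orange_wheel 0.64 [321. 148. 342. 173.] topz 0.0283 mid [ 0.5913 -0.1664] mean [ 0.5914 -0.1663] size [0.051 0.05 ]
red_wheel 0.97 [391. 178. 420. 204.] topz 0.0303 mid [ 0.5159 -0.3379] mean [ 0.5155 -0.3377] size [0.054 0.054]
red_wheel 0.42 [164. 128. 195. 156.] topz 0.0307 mid [0.6132 0.1883] mean [0.6163 0.1927] size [0.065 0.061]
cream_wheel 0.77 [252. 123. 278. 149.] topz 0.0304 mid [ 0.6411 -0.0091] mean [ 0.6411 -0.0086] size [0.052 0.054]
dip_bowl 0.64 [162. 127. 196. 153.] topz 0.0311 mid [0.6138 0.1883] mean [0.6167 0.1905] size [0.066 0.066]
cheese_block 0.94 [377. 251. 407. 277.] topz 0.0325 mid [ 0.3542 -0.2998] mean [ 0.3537 -0.2989] size [0.054 0.059]
cheese_block 0.38 [235. 184. 292. 233.] topz 0.0153 mid [ 0.4674 -0.0024] mean [ 0.4673 -0.0029] size [0.116 0.118]
```

The larger green tub is at top px (182,228), with a small look-alike at (213,215) and a grey one at (196,184). The base is at (324,226), the cover at (112,177) and the slate at (261,208). I'll refine the centres using both cameras.

```bash
cat >> h.py <<'E'
def circ(P):
    # robust outer circle of points
    c=cv2.minEnclosingCircle(P.astype(np.float32)); return c
def fitc(n,W,c,zlo,zhi,r):
    # mid of top-plane pts near c within r
    m=(np.hypot(W[...,0]-c[0],W[...,1]-c[1])<r)&(W[...,2]>zlo)&(W[...,2]<zhi)
    P=W[m][:,:2]
    (x,y),R=cv2.minEnclosingCircle(P.astype(np.float32)) if len(P)>5 else ((0,0),0)
    return len(P),np.round([x,y],4),round(R*1000,1),np.round(np.nanmedian(W[m][:,2]),4) if len(P) else 0
E
python3 - <<'E'
from h import *
L={'slate':((.468,-.003),.006,.022,.08),'base_ring':((.430,-.148),.026,.036,.05),'base_all':((.430,-.148),.013,.036,.05),'tub':((.4145,.1708),.038,.055,.03),'small':((.44,.115),.022,.06,.03),'grey':((.5145,.1455),.038,.06,.03),
'cover':((.526,.339),.042,.06,.05),'black':((.338,.284),.01,.04,.05),'orange':((.591,-.166),.01,.04,.05)}
for n in('top','side'):
    W=cloud(n,np.load(f'pics/{n}0.npy'))
    m=(abs(W[...,0]-.45)<.2)&(abs(W[...,1])<.3)&(abs(W[...,2])<.008); print(n,'table z',np.nanmedian(W[m][:,2]))
    for k,(c,a,b,r) in L.items(): print(n,k,*fitc(n,W,c,a,b,r))
E
```

```text
top table z 0.0002763762498013689
top slate 2096 [ 0.4683 -0.0028] 59.9 0.0127
top base_ring 100 [ 0.4286 -0.148 ] 25.5 0.0292
top base_all 470 [ 0.4292 -0.1483] 33.1 0.02
top tub 213 [0.4147 0.1718] 18.0 0.0443
top small 96 [0.4461 0.1063] 12.2 0.0307
top grey 199 [0.5151 0.1457] 18.3 0.0441
top cover 686 [0.5267 0.339 ] 33.6 0.0486
top black 688 [0.3378 0.2845] 32.4 0.0294
top orange 450 [ 0.5918 -0.1663] 28.4 0.0249
side table z 0.002094402032373488
side slate 1418 [ 0.4676 -0.0041] 62.1 0.0145
side base_ring 110 [ 0.4285 -0.1501] 26.4 0.0305
side base_all 397 [ 0.4273 -0.1503] 33.4 0.0224
side tub 256 [0.4135 0.1688] 18.7 0.0456
side small 119 [0.4453 0.1038] 13.1 0.0318
side grey 199 [0.515  0.1438] 18.7 0.0459
side cover 1057 [0.5256 0.3376] 34.0 0.05
side black 1336 [0.3367 0.2827] 31.9 0.0306
side orange 241 [ 0.5894 -0.1662] 27.1 0.0262
```

```bash
cat >> h.py <<'E'
from scipy.spatial.transform import Rotation as Ro
def go(*pts,yaw=0):
    o=bot.get_obs(); R=Ro.from_euler('xyz',o['tcp_rot'],degrees=True)
    print('t',round(o['time'],2),'at',np.round(o['ee_pos'],4),'rot',np.round(o['tcp_rot'],2),'F',np.round(o['wrist_force'],1),'open',round(o['opening'],4))
    for p in pts:
        s=R.inv().apply(np.array(p)-o['ee_pos']); w=(R.inv()*Ro.from_euler('xyz',[180,0,yaw],degrees=True)).as_rotvec(degrees=True)
        print(p,'shift',np.round(s,4),'w',np.round(w,2))
E
python3 -c "
from h import *
go((.4285,-.149,.12))"
```

```text
t 0.6 at [ 0.137  -0.5327  0.2143] rot [180.    -0.    14.42] F [-0.2 -0.7 -0.4] open 0.0855
(0.4285, -0.149, 0.12) shift [ 0.3779 -0.299   0.0943] w [ 0.   -0.   14.42]
```

>>> play_rows(
  targets=[
    {"fingers":1,"x":0.378,"y":-0.299,"z":0.094,"wz":14.42},
    {"fingers":1,"x":0.378,"y":-0.299,"z":0.094,"wz":14.42},
    {"fingers":1,"x":0.378,"y":-0.299,"z":0.094,"wz":14.42},
    {"fingers":1,"x":0.378,"y":-0.299,"z":0.094,"wz":14.42},
    {"fingers":1,"x":0.378,"y":-0.299,"z":0.094,"wz":14.42},
    {"fingers":1,"x":0.378,"y":-0.299,"z":0.094,"wz":14.42},
    {"fingers":1,"x":0.378,"y":-0.299,"z":0.094,"wz":14.42},
    {"fingers":1,"x":0.378,"y":-0.299,"z":0.094,"wz":14.42},
    {"fingers":1,"x":0.378,"y":-0.299,"z":0.094,"wz":14.42},
    {"fingers":1,"x":0.378,"y":-0.299,"z":0.094,"wz":14.42},
    {"fingers":1,"x":0.378,"y":-0.299,"z":0.094,"wz":14.42},
    {"fingers":1,"x":0.378,"y":-0.299,"z":0.094,"wz":14.42},
    {"fingers":1,"x":0.378,"y":-0.299,"z":0.094,"wz":14.42},
    {"fingers":1,"x":0.378,"y":-0.299,"z":0.094,"wz":14.42},
    {"fingers":1,"x":0.378,"y":-0.299,"z":0.094,"wz":14.42},
    {"fingers":1,"x":0.378,"y":-0.299,"z":0.094,"wz":14.42},
  ],
  grip_force=40,
)

```text
$.targets[0]: bad value
```

```bash
python3 -c "
from h import *
go((.4285,-.149,.016))
p,d=snap('side','s1')
W=cloud('side',d)
m=(np.hypot(W[...,0]-.4285,W[...,1]+.149)<.09)&(W[...,2]>.06)&(W[...,2]<.26)
P=W[m]
for a in (-1,1):
  for lo in np.arange(.07,.25,.012):
    Q=P[((P[:,1]+.149)*a>0)&(P[:,2]>=lo)&(P[:,2]<lo+.012)]
    if len(Q)>3: print(a,round(lo,3),len(Q),np.round(Q.min(0),3),np.round(Q.max(0),3))
"
```

```text
t 0.6 at [ 0.137  -0.5327  0.2143] rot [180.    -0.    14.42] F [-0.2 -0.7 -0.4] open 0.0855
(0.4285, -0.149, 0.016) shift [ 0.3779 -0.299   0.1983] w [ 0.   -0.   14.42]
```

View pics/s1.png

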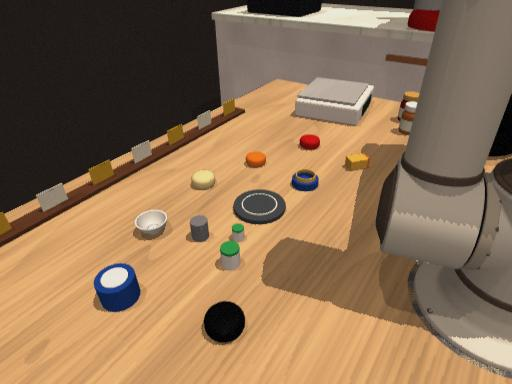

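>>> play_rows(
  targets=[
    {"fingers":1,"x":0.378,"y":-0.299,"z":0.094,"wx":0,"wy":0,"wz":14.42},
    {"fingers":1,"x":0.378,"y":-0.299,"z":0.094,"wx":0,"wy":0,"wz":14.42},
    {"fingers":1,"x":0.378,"y":-0.299,"z":0.094,"wx":0,"wy":0,"wz":14.42},
    {"fingers":1,"x":0.378,"y":-0.299,"z":0.094,"wx":0,"wy":0,"wz":14.42},
    {"fingers":1,"x":0.378,"y":-0.299,"z":0.094,"wx":0,"wy":0,"wz":14.42},
    {"fingers":1,"x":0.378,"y":-0.299,"z":0.094,"wx":0,"wy":0,"wz":14.42},
    {"fingers":1,"x":0.378,"y":-0.299,"z":0.094,"wx":0,"wy":0,"wz":14.42},
    {"fingers":1,"x":0.378,"y":-0.299,"z":0.094,"wx":0,"wy":0,"wz":14.42},
    {"fingers":1,"x":0.378,"y":-0.299,"z":0.094,"wx":0,"wy":0,"wz":14.42},
    {"fingers":1,"x":0.378,"y":-0.299,"z":0.094,"wx":0,"wy":0,"wz":14.42},
    {"fingers":1,"x":0.378,"y":-0.299,"z":0.094,"wx":0,"wy":0,"wz":14.42},
    {"fingers":1,"x":0.378,"y":-0.299,"z":0.094,"wx":0,"wy":0,"wz":14.42},
    {"fingers":1,"x":0.378,"y":-0.299,"z":0.094,"wx":0,"wy":0,"wz":14.42},
    {"fingers":1,"x":0.378,"y":-0.299,"z":0.094,"wx":0,"wy":0,"wz":14.42},
    {"fingers":1,"x":0.378,"y":-0.299,"z":0.094,"wx":0,"wy":0,"wz":14.42},
    {"fingers":1,"x":0.378,"y":-0.299,"z":0.094,"wx":0,"wy":0,"wz":14.42},
  ],
  grip_force=40,
)

```text
time: 1.98
ee_pos: [0.4283, -0.1497, 0.1206]
tcp_rot: [180.0, -0.0, -0.1]
wrist_force: [-0.8, 0.3, 0.3]
opening: 0.0854
```

```bash
python3 -c "
from h import *
go((.4285,-.149,.016))
p,d=snap('side','s1')
W=cloud('side',d)
m=(np.hypot(W[...,0]-.4285,W[...,1]+.149)<.09)&(W[...,2]>.06)&(W[...,2]<.26)
P=W[m]
for a in (-1,1):
  for lo in np.arange(.07,.25,.012):
    Q=P[((P[:,1]+.149)*a>0)&(P[:,2]>=lo)&(P[:,2]<lo+.012)]
    if len(Q)>3: print(a,round(lo,3),len(Q),np.round(Q.min(0),3),np.round(Q.max(0),3))
"
```

```text
t 1.98 at [ 0.4283 -0.1497  0.1206] rot [ 1.7998e+02 -2.0000e-02 -5.0000e-02] F [-0.8  0.3  0.3] open 0.0854
(0.4285, -0.149, 0.016) shift [ 0.0002 -0.0007  0.1046] w [ 0.02 -0.02 -0.05]
-1 0.154 42 [ 0.416 -0.2    0.154] [ 0.438 -0.191  0.166]
-1 0.166 52 [ 0.416 -0.199  0.166] [ 0.439 -0.19   0.178]
-1 0.178 47 [ 0.416 -0.202  0.178] [ 0.439 -0.191  0.19 ]
-1 0.19 55 [ 0.414 -0.224  0.19 ] [ 0.438 -0.192  0.202]
-1 0.202 43 [ 0.411 -0.225  0.202] [ 0.432 -0.158  0.214]
-1 0.214 64 [ 0.41  -0.224  0.214] [ 0.423 -0.151  0.226]
-1 0.226 61 [ 0.408 -0.22   0.226] [ 0.426 -0.157  0.238]
-1 0.238 80 [ 0.407 -0.219  0.238] [ 0.423 -0.149  0.25 ]
1 0.154 40 [ 0.416 -0.108  0.154] [ 0.439 -0.094  0.166]
1 0.166 56 [ 0.416 -0.107  0.166] [ 0.439 -0.092  0.178]
1 0.178 53 [ 0.416 -0.107  0.178] [ 0.434 -0.092  0.19 ]
1 0.19 36 [ 0.414 -0.109  0.19 ] [ 0.438 -0.077  0.202]
1 0.202 134 [ 0.412 -0.142  0.202] [ 0.441 -0.075  0.214]
1 0.214 126 [ 0.409 -0.149  0.214] [ 0.44  -0.076  0.226]
1 0.226 143 [ 0.408 -0.138  0.226] [ 0.441 -0.077  0.238]
1 0.238 156 [ 0.407 -0.145  0.238] [ 0.44  -0.079  0.25 ]
```

View pics/s1.png

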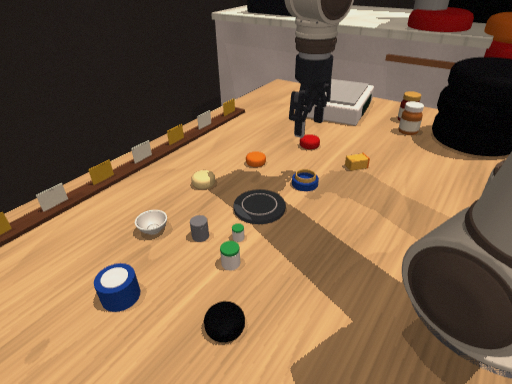

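```bash
python3 -c "
from h import *
p=cv2.imread('pics/s1.png'); cv2.imwrite('pics/s1z.png',cv2.resize(p[60:200,250:370],None,fx=4.2,fy=4.2,interpolation=cv2.INTER_NEAREST))
W=cloud('side',np.load('pics/s1.npy'))
for r in range(100,150,4): print(r,np.round(W[r,300],3),np.round(W[r,320],3))
c=bot.get_calibration('side');T=np.array(c['camera_from_world'])
for q in [(.4283,-.1497,.1206),(.4283,-.108,.122),(.4283,-.192,.122)]:
  v=T@np.r_[q,1]; print(v[0]/v[2]*c['fx']+c['cx'],v[1]/v[2]*c['fy']+c['cy'])
p,d=snap('top','t1')
cv2.imwrite('pics/t1z.png',cv2.resize(p[140:300,200:400],None,fx=3.5,fy=3.5))
"
```

```text
100 [ 0.418 -0.082  0.244] [ 0.421 -0.183  0.211]
104 [ 0.416 -0.079  0.237] [ 0.424 -0.193  0.198]
108 [ 0.417 -0.081  0.227] [ 0.425 -0.195  0.188]
112 [ 0.416 -0.082  0.219] [ 0.423 -0.194  0.179]
116 [ 0.416 -0.082  0.21 ] [ 0.422 -0.194  0.169]
120 [ 0.416 -0.083  0.201] [ 0.422 -0.195  0.159]
124 [ 0.421 -0.095  0.187] [ 0.558 -0.501  0.002]
128 [ 0.421 -0.095  0.177] [ 0.543 -0.471  0.003]
132 [ 0.421 -0.097  0.168] [ 0.53  -0.444  0.003]
136 [ 0.423 -0.101  0.156] [ 0.516 -0.416  0.003]
140 [ 0.537 -0.322  0.023] [ 0.503 -0.39   0.004]
144 [ 0.534 -0.318  0.012] [ 0.491 -0.366  0.004]
148 [ 0.532 -0.316  0.001] [ 0.48  -0.342  0.004]
307.28691614206974 141.48380871127387
298.5684901994664 147.98419934819552
315.6297270372461 134.26517446957604
```

View pics/s1z.png

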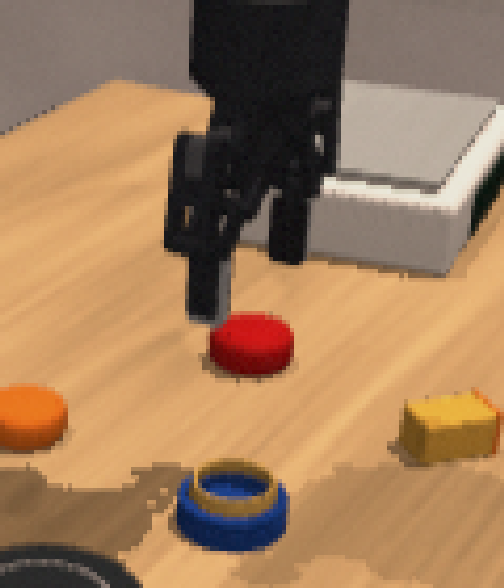

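View pics/t1z.png

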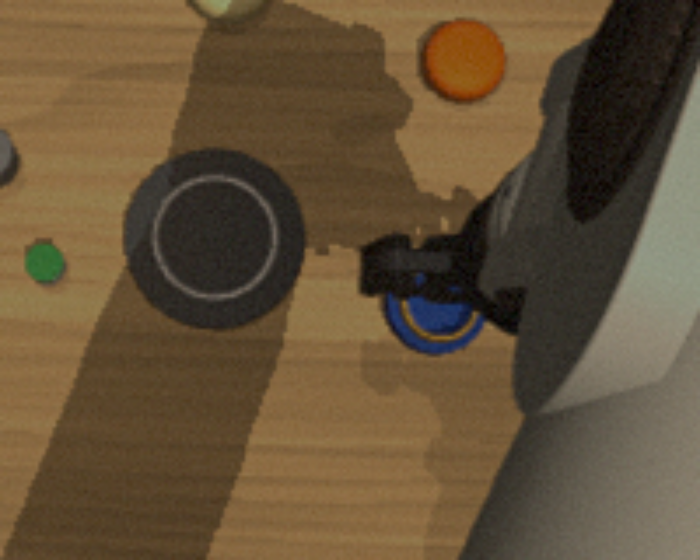

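```bash
python3 -c "
from h import *
go((.4285,-.149,.016))
print(bot.get_obs()['q'],bot.get_obs()['qd'])
p,d=snap('side','s2')
W=cloud('side',d)
for r in range(120,156,2): print(r,np.round(W[r,300],3),np.round(W[r,320],3))
"
```

```text
t 2.08 at [ 0.4283 -0.1499  0.1207] rot [ 1.7998e+02 -3.0000e-02 -1.0000e-01] F [ 0.7 -0.2  0.4] open 0.0853
(0.4285, -0.149, 0.016) shift [ 0.0002 -0.001   0.1047] w [ 0.02 -0.03 -0.1 ]
[-1.92885761e+01 -9.11362971e+00 -1.39542281e+01  8.51203060e+01
 -6.00389493e-03  1.60813273e+02] [-0.08679293  0.07580681 -0.05463541 -0.13766451 -0.00823693  0.18542625]
120 [ 0.416 -0.084  0.201] [ 0.421 -0.194  0.16 ]
122 [ 0.42  -0.092  0.193] [ 0.42  -0.192  0.155]
124 [ 0.421 -0.094  0.187] [ 0.557 -0.5    0.003]
126 [ 0.42  -0.092  0.183] [ 0.551 -0.487  0.002]
128 [ 0.421 -0.095  0.178] [ 0.543 -0.47   0.003]
130 [ 0.421 -0.095  0.173] [ 0.537 -0.458  0.002]
132 [ 0.421 -0.097  0.167] [ 0.528 -0.441  0.004]
134 [ 0.421 -0.097  0.163] [ 0.523 -0.431  0.002]
136 [ 0.423 -0.101  0.156] [ 0.517 -0.418  0.002]
138 [ 0.54  -0.329  0.026] [ 0.511 -0.406  0.002]
140 [ 0.535 -0.319  0.025] [ 0.504 -0.392  0.003]
142 [ 0.533 -0.317  0.02 ] [ 0.498 -0.38   0.003]
144 [ 0.535 -0.32   0.011] [ 0.492 -0.368  0.003]
146 [ 0.536 -0.324  0.003] [ 0.485 -0.354  0.004]
148 [ 0.53  -0.313  0.003] [ 0.479 -0.342  0.004]
150 [ 0.524 -0.301  0.003] [ 0.475 -0.334  0.002]
152 [ 0.518 -0.291  0.003] [ 0.471 -0.325  0.001]
154 [ 0.514 -0.283  0.001] [ 0.464 -0.311  0.003]
```

>>> play_rows(
  targets=[
    {"fingers":-1,"x":0,"y":0,"z":0,"wx":0,"wy":0,"wz":0},
    {"fingers":-1,"x":0,"y":0,"z":0,"wx":0,"wy":0,"wz":0},
    {"fingers":-1,"x":0,"y":0,"z":0,"wx":0,"wy":0,"wz":0},
    {"fingers":-1,"x":0,"y":0,"z":0,"wx":0,"wy":0,"wz":0},
    {"fingers":-1,"x":0,"y":0,"z":0,"wx":0,"wy":0,"wz":0},
    {"fingers":-1,"x":0,"y":0,"z":0,"wx":0,"wy":0,"wz":0},
    {"fingers":-1,"x":0,"y":0,"z":0,"wx":0,"wy":0,"wz":0},
    {"fingers":-1,"x":0,"y":0,"z":0,"wx":0,"wy":0,"wz":0},
  ],
)

```text
time: 2.8
ee_pos: [0.4286, -0.1489, 0.1203]
tcp_rot: [-180.0, 0.0, 0.0]
wrist_force: [0.1, -0.4, 0.6]
opening: 0.0002
```

```bash
python3 -c "
from h import *
go((.4285,-.149,.016))
p,d=snap('side','s3')
W=cloud('side',d)
m=(np.hypot(W[...,0]-.4285,W[...,1]+.149)<.09)&(W[...,2]>.06)&(W[...,2]<.26)
P=W[m]
for lo in np.arange(.07,.25,.006):
    Q=P[(P[:,2]>=lo)&(P[:,2]<lo+.006)]
    if len(Q)>0: print(round(lo,3),len(Q),np.round(Q.min(0),3),np.round(Q.max(0),3))
cv2.imwrite('pics/s3z.png',cv2.resize(p[60:200,250:370],None,fx=4.2,fy=4.2,interpolation=cv2.INTER_NEAREST))
"
```

```text
t 2.8 at [ 0.4286 -0.1489  0.1203] rot [-1.8e+02  0.0e+00  1.0e-02] F [ 0.1 -0.4  0.6] open 0.0002
(0.4285, -0.149, 0.016) shift [-1.000e-04  1.000e-04  1.043e-01] w [-0.    0.    0.01]
0.136 7 [ 0.422 -0.145  0.139] [ 0.438 -0.143  0.142]
0.142 18 [ 0.417 -0.155  0.142] [ 0.436 -0.138  0.148]
0.148 27 [ 0.417 -0.153  0.148] [ 0.435 -0.136  0.154]
0.154 27 [ 0.417 -0.155  0.154] [ 0.436 -0.135  0.16 ]
0.16 30 [ 0.416 -0.155  0.16 ] [ 0.439 -0.135  0.166]
0.166 28 [ 0.416 -0.155  0.166] [ 0.433 -0.133  0.172]
0.172 26 [ 0.417 -0.156  0.172] [ 0.434 -0.135  0.178]
0.178 13 [ 0.414 -0.159  0.179] [ 0.423 -0.134  0.184]
0.184 45 [ 0.414 -0.181  0.184] [ 0.439 -0.118  0.19 ]
0.19 63 [ 0.414 -0.188  0.19 ] [ 0.439 -0.112  0.196]
0.196 44 [ 0.414 -0.189  0.196] [ 0.44  -0.107  0.202]
0.202 59 [ 0.411 -0.194  0.202] [ 0.44  -0.102  0.208]
0.208 77 [ 0.411 -0.198  0.208] [ 0.439 -0.097  0.214]
0.214 73 [ 0.41  -0.204  0.214] [ 0.44  -0.091  0.22 ]
0.22 88 [ 0.41  -0.208  0.22 ] [ 0.439 -0.088  0.226]
0.226 97 [ 0.411 -0.211  0.226] [ 0.441 -0.086  0.232]
0.232 96 [ 0.408 -0.205  0.232] [ 0.439 -0.088  0.238]
0.238 79 [ 0.408 -0.185  0.238] [ 0.437 -0.098  0.244]
0.244 90 [ 0.408 -0.185  0.244] [ 0.435 -0.105  0.25 ]
```

View pics/s3z.png

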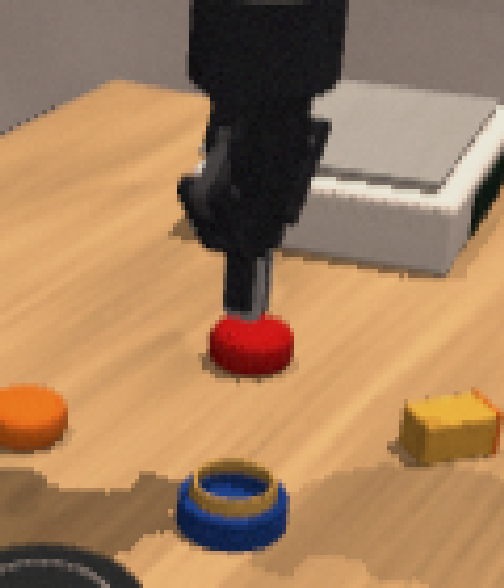

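>>> play_rows(
  targets=[
    {"fingers":1,"x":0,"y":0,"z":0.01,"wx":0,"wy":0,"wz":0},
    {"fingers":1,"x":0,"y":0,"z":0.02,"wx":0,"wy":0,"wz":0},
    {"fingers":1,"x":0,"y":0,"z":0.03,"wx":0,"wy":0,"wz":0},
    {"fingers":1,"x":0,"y":0,"z":0.04,"wx":0,"wy":0,"wz":0},
    {"fingers":1,"x":0,"y":0,"z":0.05,"wx":0,"wy":0,"wz":0},
    {"fingers":1,"x":0,"y":0,"z":0.06,"wx":0,"wy":0,"wz":0},
    {"fingers":1,"x":0,"y":0,"z":0.07,"wx":0,"wy":0,"wz":0},
    {"fingers":1,"x":0,"y":0,"z":0.08,"wx":0,"wy":0,"wz":0},
    {"fingers":1,"x":0,"y":0,"z":0.09,"wx":0,"wy":0,"wz":0},
    {"fingers":1,"x":0,"y":0,"z":0.09,"wx":0,"wy":0,"wz":0},
    {"fingers":1,"x":0,"y":0,"z":0.09,"wx":0,"wy":0,"wz":0},
  ],
)

```text
time: 3.77
ee_pos: [0.4282, -0.1488, 0.0297]
tcp_rot: [-180.0, 0.1, 0.0]
wrist_force: [-0.6, -0.3, 0.3]
opening: 0.0856
```

```bash
cat >> h.py <<'E'
def tips(tag,c,r=.075,zmax=.12,crop=(60,220,230,390)):
    p,d=snap('side',tag); W=cloud('side',d)
    m=(np.hypot(W[...,0]-c[0],W[...,1]-c[1])<r)&(W[...,2]>.006)&(W[...,2]<zmax)&(p.max(-1)<75)
    P=W[m]
    for lo in np.arange(.006,zmax,.006):
        Q=P[(P[:,2]>=lo)&(P[:,2]<lo+.006)]
        if len(Q)>0: print(round(lo,3),len(Q),np.round(Q.min(0),3),np.round(Q.max(0),3))
    a,b,e,f=crop
    cv2.imwrite(f'pics/{tag}z.png',cv2.resize(p[a:b,e:f],None,fx=3.6,fy=3.6,interpolation=cv2.INTER_NEAREST))
E
python3 -c "
from h import *
go((.4285,-.149,.016))
tips('s4',(.4285,-.149))
"
```

```text
t 3.77 at [ 0.4282 -0.1488  0.0297] rot [-1.7998e+02  6.0000e-02  1.0000e-02] F [-0.6 -0.3  0.3] open 0.0856
(0.4285, -0.149, 0.016) shift [0.0003 0.0002 0.0137] w [-0.02  0.06  0.01]
0.006 32 [ 0.404 -0.129  0.006] [ 0.452 -0.116  0.011]
0.012 59 [ 0.399 -0.176  0.012] [ 0.453 -0.117  0.018]
0.018 35 [ 0.416 -0.176  0.018] [ 0.458 -0.117  0.023]
0.03 3 [ 0.43  -0.137  0.031] [ 0.449 -0.128  0.033]
0.06 6 [ 0.423 -0.194  0.063] [ 0.434 -0.1    0.065]
0.066 24 [ 0.418 -0.195  0.066] [ 0.437 -0.096  0.071]
0.072 35 [ 0.418 -0.195  0.072] [ 0.438 -0.092  0.078]
0.078 34 [ 0.418 -0.195  0.079] [ 0.438 -0.093  0.084]
0.084 37 [ 0.416 -0.194  0.084] [ 0.439 -0.093  0.09 ]
0.09 33 [ 0.417 -0.195  0.09 ] [ 0.439 -0.093  0.096]
0.096 31 [ 0.417 -0.205  0.096] [ 0.437 -0.092  0.102]
0.102 18 [ 0.416 -0.201  0.102] [ 0.431 -0.093  0.108]
0.108 55 [ 0.414 -0.216  0.108] [ 0.439 -0.075  0.114]
0.114 75 [ 0.412 -0.219  0.114] [ 0.44  -0.075  0.12 ]
```

View pics/s4z.png

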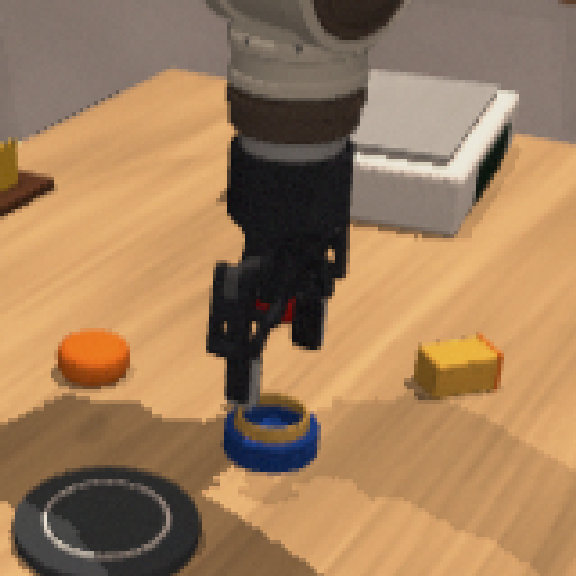

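>>> play_rows(
  targets=[
    {"fingers":1,"x":0,"y":0,"z":0.01,"wx":0,"wy":0,"wz":0},
    {"fingers":1,"x":0,"y":0,"z":0.02,"wx":0,"wy":0,"wz":0},
    {"fingers":1,"x":0,"y":0,"z":0.03,"wx":0,"wy":0,"wz":0},
    {"fingers":1,"x":0,"y":0,"z":0.038,"wx":0,"wy":0,"wz":0},
    {"fingers":1,"x":0,"y":0,"z":0.038,"wx":0,"wy":0,"wz":0},
    {"fingers":1,"x":0,"y":0,"z":0.038,"wx":0,"wy":0,"wz":0},
  ],
)

```text
time: 4.32
ee_pos: [0.4281, -0.1487, -0.0084]
tcp_rot: [-180.0, 0.1, 0.0]
wrist_force: [-1.3, 1.3, 0.6]
opening: 0.0855
```

```bash
python3 -c "
from h import *
go((.4285,-.149,-.018))
tips('s5',(.4285,-.149),zmax=.06)
"
```

```text
t 4.32 at [ 0.4281 -0.1487 -0.0084] rot [-1.7997e+02  7.0000e-02  0.0000e+00] F [-1.3  1.3  0.6] open 0.0855
(0.4285, -0.149, -0.018) shift [0.0004 0.0003 0.0096] w [-0.03  0.07  0.  ]
0.006 19 [ 0.407 -0.129  0.006] [ 0.446 -0.118  0.012]
0.012 49 [ 0.404 -0.176  0.012] [ 0.445 -0.117  0.018]
0.018 24 [ 0.417 -0.177  0.018] [ 0.446 -0.103  0.024]
0.024 18 [ 0.419 -0.196  0.024] [ 0.436 -0.097  0.03 ]
0.03 29 [ 0.416 -0.195  0.03 ] [ 0.436 -0.092  0.036]
0.036 32 [ 0.417 -0.197  0.036] [ 0.437 -0.093  0.041]
0.042 31 [ 0.418 -0.195  0.042] [ 0.438 -0.091  0.048]
0.048 36 [ 0.416 -0.195  0.048] [ 0.439 -0.093  0.054]
0.054 33 [ 0.416 -0.195  0.054] [ 0.438 -0.092  0.06 ]
```

View pics/s5z.png

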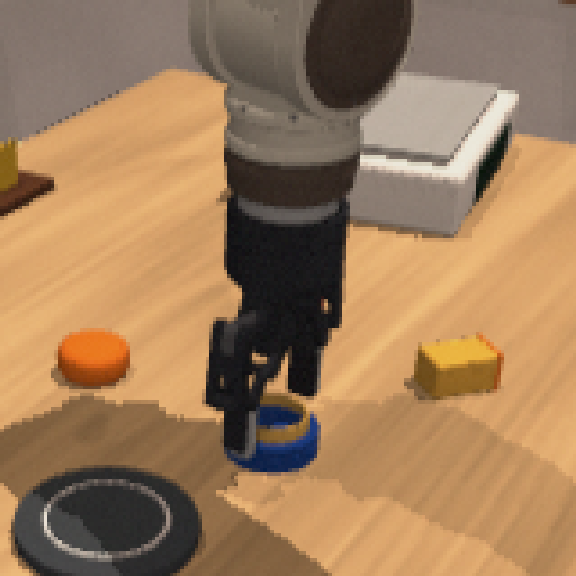

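>>> play_rows(
  targets=[
    {"fingers":1,"x":0,"y":0,"z":0.006,"wx":0,"wy":0,"wz":0},
    {"fingers":1,"x":0,"y":0,"z":0.011,"wx":0,"wy":0,"wz":0},
    {"fingers":1,"x":0,"y":0,"z":0.011,"wx":0,"wy":0,"wz":0},
    {"fingers":-1,"x":0,"y":0,"z":0.011,"wx":0,"wy":0,"wz":0},
    {"fingers":-1,"x":0,"y":0,"z":0.011,"wx":0,"wy":0,"wz":0},
    {"fingers":-1,"x":0,"y":0,"z":0.011,"wx":0,"wy":0,"wz":0},
    {"fingers":-1,"x":0,"y":0,"z":0.011,"wx":0,"wy":0,"wz":0},
    {"fingers":-1,"x":0,"y":0,"z":0.011,"wx":0,"wy":0,"wz":0},
    {"fingers":-1,"x":0,"y":0,"z":0.011,"wx":0,"wy":0,"wz":0},
  ],
  grip_force=40,
)

```text
time: 5.12
ee_pos: [0.4287, -0.149, -0.018]
tcp_rot: [180.0, -0.0, 0.0]
wrist_force: [-3.2, -0.4, 5.8]
opening: 0.0649
```

```bash
python3 -c "
from h import *
go((.4285,-.149,.06),(.468,-.0034,.06),(.468,-.0034,-.0065))
tips('s6',(.4285,-.149),zmax=.06)
"
```

```text
t 5.12 at [ 0.4287 -0.149  -0.018 ] rot [ 1.7998e+02 -2.0000e-02  0.0000e+00] F [-3.2 -0.4  5.8] open 0.0649
(0.4285, -0.149, 0.06) shift [-0.0002 -0.     -0.078 ] w [ 0.02 -0.02  0.  ]
(0.468, -0.0034, 0.06) shift [ 0.0393 -0.1456 -0.078 ] w [ 0.02 -0.02  0.  ]
(0.468, -0.0034, -0.0065) shift [ 0.0393 -0.1456 -0.0115] w [ 0.02 -0.02  0.  ]
0.006 12 [ 0.408 -0.124  0.006] [ 0.449 -0.111  0.011]
0.012 54 [ 0.397 -0.175  0.012] [ 0.451 -0.104  0.018]
0.018 38 [ 0.416 -0.184  0.018] [ 0.453 -0.103  0.024]
0.024 22 [ 0.418 -0.186  0.025] [ 0.434 -0.104  0.029]
0.03 32 [ 0.417 -0.186  0.03 ] [ 0.438 -0.103  0.036]
0.036 28 [ 0.418 -0.186  0.036] [ 0.437 -0.102  0.042]
0.042 28 [ 0.417 -0.188  0.042] [ 0.437 -0.104  0.048]
0.048 22 [ 0.415 -0.195  0.049] [ 0.439 -0.089  0.054]
0.054 48 [ 0.415 -0.211  0.054] [ 0.438 -0.085  0.06 ]
```

View pics/s6z.png

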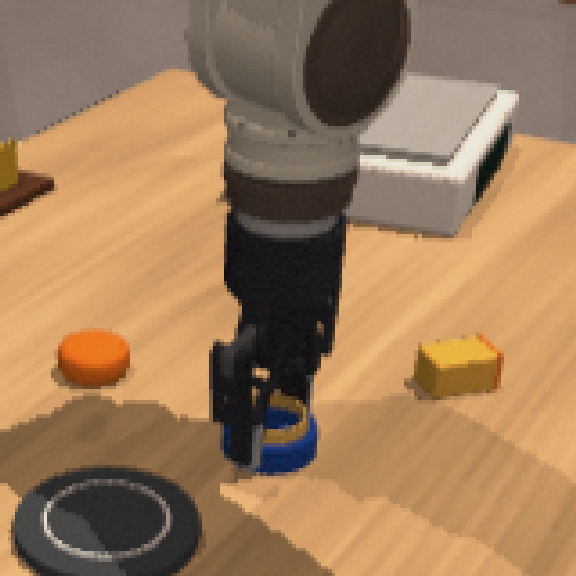

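>>> play_rows(
  targets=[
    {"fingers":-1,"x":0,"y":0,"z":-0.01,"wx":0,"wy":0,"wz":0},
    {"fingers":-1,"x":0,"y":0,"z":-0.03,"wx":0,"wy":0,"wz":0},
    {"fingers":-1,"x":0,"y":0,"z":-0.05,"wx":0,"wy":0,"wz":0},
    {"fingers":-1,"x":0.008,"y":-0.029,"z":-0.06,"wx":0,"wy":0,"wz":0},
    {"fingers":-1,"x":0.016,"y":-0.058,"z":-0.06,"wx":0,"wy":0,"wz":0},
    {"fingers":-1,"x":0.024,"y":-0.087,"z":-0.06,"wx":0,"wy":0,"wz":0},
    {"fingers":-1,"x":0.032,"y":-0.116,"z":-0.06,"wx":0,"wy":0,"wz":0},
    {"fingers":-1,"x":0.0393,"y":-0.1456,"z":-0.06,"wx":0,"wy":0,"wz":0},
    {"fingers":-1,"x":0.0393,"y":-0.1456,"z":-0.06,"wx":0,"wy":0,"wz":0},
    {"fingers":-1,"x":0.0393,"y":-0.1456,"z":-0.05,"wx":0,"wy":0,"wz":0},
    {"fingers":-1,"x":0.0393,"y":-0.1456,"z":-0.035,"wx":0,"wy":0,"wz":0},
    {"fingers":-1,"x":0.0393,"y":-0.1456,"z":-0.025,"wx":0,"wy":0,"wz":0},
    {"fingers":-1,"x":0.0393,"y":-0.1456,"z":-0.018,"wx":0,"wy":0,"wz":0},
    {"fingers":-1,"x":0.0393,"y":-0.1456,"z":-0.018,"wx":0,"wy":0,"wz":0},
    {"fingers":-1,"x":0.0393,"y":-0.1456,"z":-0.018,"wx":0,"wy":0,"wz":0},
  ],
)

```text
time: 6.42
ee_pos: [0.4675, -0.0039, -0.001]
tcp_rot: [180.0, 0.0, -0.1]
wrist_force: [0.1, -1.2, -1.2]
opening: 0.0647
```

```bash
python3 -c "
from h import *
go((.468,-.0034,-.006))
tips('s7',(.468,-.0034),zmax=.06,crop=(100,260,180,340))
"
```

```text
t 6.42 at [ 0.4675 -0.0039 -0.001 ] rot [ 1.8e+02  5.0e-02 -6.0e-02] F [ 0.1 -1.2 -1.2] open 0.0647
(0.468, -0.0034, -0.006) shift [ 0.0005 -0.0005  0.005 ] w [ 0.    0.05 -0.06]
0.006 106 [ 0.408 -0.045  0.006] [0.504 0.055 0.012]
0.012 572 [ 0.408 -0.06   0.012] [0.523 0.054 0.018]
0.018 15 [ 0.435 -0.014  0.019] [0.46  0.026 0.023]
0.024 21 [ 0.435 -0.023  0.024] [0.483 0.034 0.03 ]
0.03 84 [ 0.435 -0.029  0.03 ] [0.488 0.041 0.036]
0.036 51 [ 0.447 -0.039  0.036] [0.487 0.041 0.042]
0.042 35 [ 0.454 -0.039  0.042] [0.484 0.042 0.048]
0.048 38 [ 0.456 -0.04   0.048] [0.478 0.042 0.054]
0.054 35 [ 0.456 -0.04   0.054] [0.477 0.042 0.06 ]
```

View pics/s7z.png

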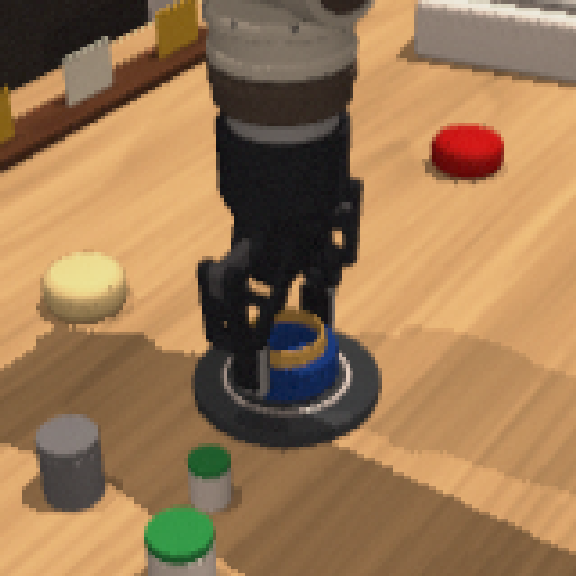

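Base held level over the slate. I'll lower it 5 mm, release, and back up.

>>> play_rows(
  targets=[
    {"fingers":-1,"x":0.0003,"y":-0.0003,"z":0.003,"wx":0,"wy":0,"wz":0},
    {"fingers":-1,"x":0.0003,"y":-0.0003,"z":0.0045,"wx":0,"wy":0,"wz":0},
    {"fingers":-1,"x":0.0003,"y":-0.0003,"z":0.0045,"wx":0,"wy":0,"wz":0},
    {"fingers":0.75,"x":0.0003,"y":-0.0003,"z":0.0045,"wx":0,"wy":0,"wz":0},
    {"fingers":1,"x":0.0003,"y":-0.0003,"z":0.0045,"wx":0,"wy":0,"wz":0},
    {"fingers":1,"x":0.0003,"y":-0.0003,"z":0.0045,"wx":0,"wy":0,"wz":0},
    {"fingers":1,"x":0.0003,"y":-0.0003,"z":0.0045,"wx":0,"wy":0,"wz":0},
    {"fingers":1,"x":0.0003,"y":-0.0003,"z":0.0045,"wx":0,"wy":0,"wz":0},
    {"fingers":1,"x":0,"y":0,"z":-0.01,"wx":0,"wy":0,"wz":0},
    {"fingers":1,"x":0,"y":0,"z":-0.03,"wx":0,"wy":0,"wz":0},
    {"fingers":1,"x":0,"y":0,"z":-0.06,"wx":0,"wy":0,"wz":0},
    {"fingers":1,"x":0,"y":0,"z":-0.1,"wx":0,"wy":0,"wz":0},
    {"fingers":1,"x":0,"y":0,"z":-0.1,"wx":0,"wy":0,"wz":0},
  ],
)

```text
time: 7.55
ee_pos: [0.4707, -0.0033, 0.1063]
tcp_rot: [180.0, -0.5, 0.0]
wrist_force: [1.2, -0.2, 1.1]
opening: 0.0853
```

```bash
python3 -c "
from h import *
go((.4141,.1703,.10))
p,d=snap('side','s8'); W=cloud('side',d)
for k,a in {'slate':((.468,-.003),.006,.022,.08),'base_ring':((.468,-.003),.039,.048,.05),'base_all':((.468,-.003),.026,.048,.05)}.items(): print(k,*fitc('side',W,*a))
"
```

```text
t 7.55 at [ 0.4707 -0.0033  0.1063] rot [ 1.8e+02 -5.2e-01  1.0e-02] F [ 1.2 -0.2  1.1] open 0.0853
(0.4141, 0.1703, 0.1) shift [-0.0567 -0.1736  0.0058] w [ 0.   -0.52  0.01]
slate 905 [ 0.4669 -0.0044] 60.3 0.0142
base_ring 126 [ 0.4685 -0.0041] 26.6 0.0428
base_all 466 [ 0.4677 -0.0028] 33.5 0.0343
```

View pics/s8.png

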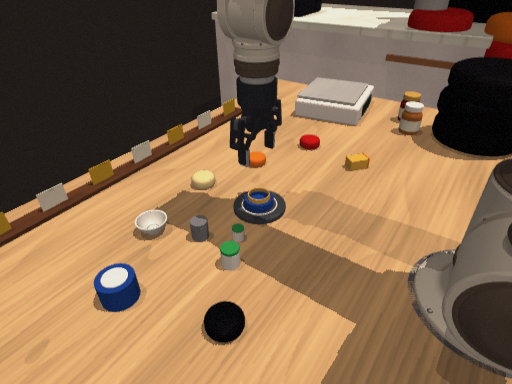

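>>> play_rows(
  targets=[
    {"fingers":0.4,"x":-0.012,"y":-0.039,"z":0,"wx":0,"wy":0,"wz":0},
    {"fingers":0.4,"x":-0.024,"y":-0.078,"z":0,"wx":0,"wy":0,"wz":0},
    {"fingers":0.4,"x":-0.036,"y":-0.117,"z":0,"wx":0,"wy":0,"wz":0},
    {"fingers":0.4,"x":-0.048,"y":-0.156,"z":0,"wx":0,"wy":0,"wz":0},
    {"fingers":0.4,"x":-0.0536,"y":-0.1739,"z":0,"wx":0,"wy":0,"wz":0},
    {"fingers":0.4,"x":-0.0536,"y":-0.1739,"z":0,"wx":0,"wy":0,"wz":0},
    {"fingers":0.4,"x":-0.0536,"y":-0.1739,"z":0.02,"wx":0,"wy":0,"wz":0},
    {"fingers":0.4,"x":-0.0536,"y":-0.1739,"z":0.04,"wx":0,"wy":0,"wz":0},
    {"fingers":0.4,"x":-0.0536,"y":-0.1739,"z":0.06,"wx":0,"wy":0,"wz":0},
    {"fingers":0.4,"x":-0.0536,"y":-0.1739,"z":0.07,"wx":0,"wy":0,"wz":0},
    {"fingers":0.4,"x":-0.0536,"y":-0.1739,"z":0.07,"wx":0,"wy":0,"wz":0},
    {"fingers":0.4,"x":-0.0536,"y":-0.1739,"z":0.07,"wx":0,"wy":0,"wz":0},
  ],
)

```text
time: 8.6
ee_pos: [0.4213, 0.0298, 0.0425]
tcp_rot: [-178.2, 0.2, 2.8]
wrist_force: [-0.0, -0.5, 0.6]
opening: 0.0596
```

```bash
python3 -c "
from h import *
go((.4141,.1703,.008))
tips('s9',(.4141,.1703),r=.06,zmax=.09,crop=(130,290,150,310))
"
```

```text
t 8.6 at [0.4213 0.0298 0.0425] rot [-1.7822e+02  1.6000e-01  2.8300e+00] F [-0.  -0.5  0.6] open 0.0596
(0.4141, 0.1703, 0.008) shift [-1.000e-04 -1.396e-01  3.890e-02] w [-1.78  0.2   2.82]
```

View pics/s9z.png

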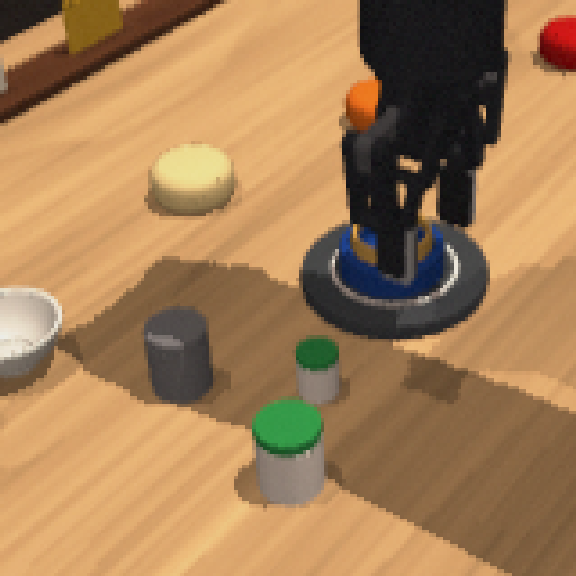

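>>> play_rows(
  targets=[
    {"fingers":0.4,"x":0,"y":0,"z":-0.035,"wx":0,"wy":0,"wz":0},
    {"fingers":0.4,"x":0,"y":0,"z":-0.07,"wx":0,"wy":0,"wz":0},
    {"fingers":0.4,"x":0,"y":0,"z":-0.07,"wx":0,"wy":0,"wz":-7},
    {"fingers":0.4,"x":0,"y":0,"z":-0.07,"wx":0,"wy":0,"wz":-14},
    {"fingers":0.4,"x":0,"y":0,"z":-0.07,"wx":0,"wy":0,"wz":-21},
    {"fingers":0.4,"x":0,"y":0,"z":-0.07,"wx":0,"wy":0,"wz":-28},
    {"fingers":0.4,"x":0,"y":0,"z":-0.07,"wx":0,"wy":0,"wz":-35},
    {"fingers":0.4,"x":0,"y":0,"z":-0.07,"wx":0,"wy":0,"wz":-42},
    {"fingers":0.4,"x":0,"y":0,"z":-0.07,"wx":0,"wy":0,"wz":-49},
    {"fingers":0.4,"x":0,"y":0,"z":-0.07,"wx":0,"wy":0,"wz":-56},
    {"fingers":0.4,"x":0,"y":0,"z":-0.07,"wx":0,"wy":0,"wz":-63},
    {"fingers":0.4,"x":0,"y":0,"z":-0.07,"wx":0,"wy":0,"wz":-70},
    {"fingers":0.4,"x":0,"y":0,"z":-0.07,"wx":0,"wy":0,"wz":-77},
    {"fingers":0.4,"x":0,"y":0,"z":-0.07,"wx":0,"wy":0,"wz":-84},
    {"fingers":0.4,"x":0,"y":0,"z":-0.07,"wx":0,"wy":0,"wz":-90},
    {"fingers":0.4,"x":0,"y":0,"z":-0.07,"wx":0,"wy":0,"wz":-90},
  ],
)

```text
time: 9.98
ee_pos: [0.4224, 0.0277, 0.1145]
tcp_rot: [-180.0, -1.8, 93.1]
wrist_force: [-0.9, 0.3, -0.6]
opening: 0.0599
```

```bash
python3 -c "
from h import *
go((.4141,.1703,.10),yaw=180)
print(np.round(bot.get_obs()['q'],1))
p,d=snap('side','s10'); W=cloud('side',d)
for k,a in {'slate':((.468,-.003),.006,.022,.08),'base_ring':((.468,-.003),.039,.048,.05),'base_all':((.468,-.003),.026,.048,.05)}.items(): print(k,*fitc('side',W,*a))
"
```

```text
t 9.98 at [0.4224 0.0277 0.1145] rot [-179.98   -1.78   93.11] F [-0.9  0.3 -0.6] open 0.0599
(0.4141, 0.1703, 0.1) shift [ 0.1423 -0.0005  0.0189] w [  1.33  -1.44 -86.89]
[  2.5 -13.3 -18.2  85.2   1.8  89.4]
slate 909 [ 0.4669 -0.0053] 61.0 0.0142
base_ring 124 [ 0.4682 -0.0041] 26.6 0.0427
base_all 463 [ 0.4674 -0.0026] 32.9 0.0342
```

View pics/s10.png

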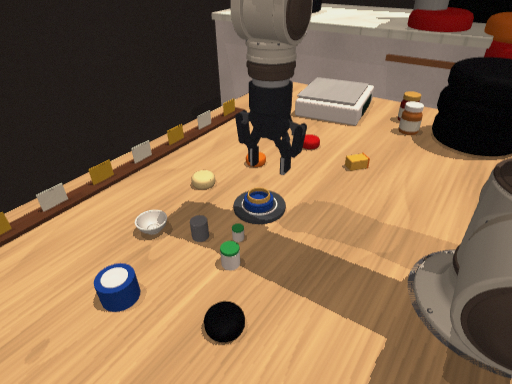

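>>> play_rows(
  targets=[
    {"fingers":0.4,"x":0.03,"y":0,"z":0,"wx":1.33,"wy":-1.44,"wz":-86.9},
    {"fingers":0.4,"x":0.06,"y":0,"z":0,"wx":1.33,"wy":-1.44,"wz":-86.9},
    {"fingers":0.4,"x":0.09,"y":0,"z":0.01,"wx":1.33,"wy":-1.44,"wz":-86.9},
    {"fingers":0.4,"x":0.12,"y":0,"z":0.01,"wx":1.33,"wy":-1.44,"wz":-86.9},
    {"fingers":0.4,"x":0.1423,"y":-0.0005,"z":0.0189,"wx":1.33,"wy":-1.44,"wz":-86.9},
    {"fingers":0.4,"x":0.1423,"y":-0.0005,"z":0.0189,"wx":1.33,"wy":-1.44,"wz":-86.9},
    {"fingers":0.4,"x":0.1423,"y":-0.0005,"z":0.0189,"wx":1.33,"wy":-1.44,"wz":-86.9},
    {"fingers":0.4,"x":0.1423,"y":-0.0005,"z":0.0189,"wx":1.33,"wy":-1.44,"wz":-86.9},
    {"fingers":0.4,"x":0.1423,"y":-0.0005,"z":0.0189,"wx":1.33,"wy":-1.44,"wz":-86.9},
    {"fingers":0.4,"x":0.1423,"y":-0.0005,"z":0.0189,"wx":1.33,"wy":-1.44,"wz":-86.9},
    {"fingers":0.4,"x":0.1423,"y":-0.0005,"z":0.0189,"wx":1.33,"wy":-1.44,"wz":-86.9},
    {"fingers":0.4,"x":0.1423,"y":-0.0005,"z":0.0189,"wx":1.33,"wy":-1.44,"wz":-86.9},
    {"fingers":0.4,"x":0.1423,"y":-0.0005,"z":0.0189,"wx":1.33,"wy":-1.44,"wz":-86.9},
    {"fingers":0.4,"x":0.1423,"y":-0.0005,"z":0.0189,"wx":1.33,"wy":-1.44,"wz":-86.9},
    {"fingers":0.4,"x":0.1423,"y":-0.0005,"z":0.0189,"wx":1.33,"wy":-1.44,"wz":-86.9},
    {"fingers":0.4,"x":0.1423,"y":-0.0005,"z":0.0189,"wx":1.33,"wy":-1.44,"wz":-86.9},
  ],
)

```text
time: 11.37
ee_pos: [0.4146, 0.1703, 0.1]
tcp_rot: [180.0, -0.0, 179.5]
wrist_force: [0.5, 0.6, -0.0]
opening: 0.0598
```

```bash
python3 -c "
from h import *
go((.4141,.1703,.035),(.4141,.1703,.008),yaw=180)
p,d=snap('top','t11'); W=cloud('top',d)
for k,a in {'slate':((.468,-.003),.006,.022,.08),'base_ring':((.468,-.003),.036,.048,.05),'base_all':((.468,-.003),.025,.048,.05)}.items(): print(k,*fitc('top',W,*a))
"
```

```text
t 11.37 at [0.4146 0.1703 0.1   ] rot [ 1.7999e+02 -2.0000e-02  1.7951e+02] F [ 0.5  0.6 -0. ] open 0.0598
(0.4141, 0.1703, 0.035) shift [ 0.0005 -0.      0.065 ] w [ 0.01 -0.02 -0.49]
(0.4141, 0.1703, 0.008) shift [ 0.0005 -0.0001  0.092 ] w [ 0.01 -0.02 -0.49]
slate 1451 [ 0.4686 -0.003 ] 60.2 0.0124
base_ring 109 [0.4678 0.0027] 29.2 0.0413
base_all 464 [ 0.4688 -0.0009] 33.1 0.0323
```

>>> play_rows(
  targets=[
    {"fingers":0.4,"x":0,"y":0,"z":0.02,"wx":0,"wy":0,"wz":-0.5},
    {"fingers":0.4,"x":0,"y":0,"z":0.04,"wx":0,"wy":0,"wz":-0.5},
    {"fingers":0.4,"x":0,"y":0,"z":0.06,"wx":0,"wy":0,"wz":-0.5},
    {"fingers":0.4,"x":0,"y":0,"z":0.08,"wx":0,"wy":0,"wz":-0.5},
    {"fingers":0.4,"x":0,"y":0,"z":0.092,"wx":0,"wy":0,"wz":-0.5},
    {"fingers":0.4,"x":0,"y":0,"z":0.092,"wx":0,"wy":0,"wz":-0.5},
    {"fingers":0.4,"x":0,"y":0,"z":0.092,"wx":0,"wy":0,"wz":-0.5},
  ],
)

```text
time: 12.0
ee_pos: [0.4144, 0.1703, 0.008]
tcp_rot: [-180.0, -0.1, -179.8]
wrist_force: [-0.6, 0.0, 1.1]
opening: 0.0599
```

```bash
python3 -c "
from h import *
go((.4141,.1703,.008),yaw=180)
tips('s12',(.4141,.1703),r=.05,zmax=.09,crop=(180,320,150,310))
"
```

```text
t 12.0 at [0.4144 0.1703 0.008 ] rot [-1.7999e+02 -6.0000e-02 -1.7980e+02] F [-0.6  0.   1.1] open 0.0599
(0.4141, 0.1703, 0.008) shift [0.0003 0.     0.    ] w [-0.01 -0.06  0.2 ]
0.03 11 [0.406 0.138 0.032] [0.423 0.206 0.036]
0.036 33 [0.397 0.138 0.036] [0.424 0.212 0.042]
0.042 129 [0.397 0.137 0.042] [0.428 0.213 0.048]
0.048 44 [0.402 0.137 0.048] [0.423 0.213 0.054]
0.054 48 [0.403 0.137 0.054] [0.426 0.214 0.06 ]
0.06 39 [0.403 0.133 0.06 ] [0.424 0.213 0.066]
0.066 41 [0.403 0.133 0.066] [0.424 0.213 0.072]
0.072 41 [0.4   0.127 0.072] [0.421 0.215 0.078]
0.078 58 [0.401 0.121 0.078] [0.421 0.214 0.084]
0.084 44 [0.401 0.121 0.084] [0.423 0.214 0.09 ]
```

View pics/s12z.png

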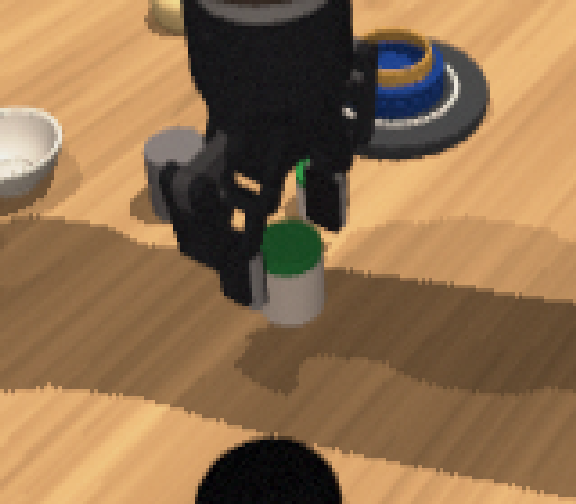

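>>> play_rows(
  targets=[
    {"fingers":0.4,"x":0,"y":0,"z":0.003,"wx":0,"wy":0,"wz":0},
    {"fingers":-1,"x":0,"y":0,"z":0.003,"wx":0,"wy":0,"wz":0},
    {"fingers":-1,"x":0,"y":0,"z":0.003,"wx":0,"wy":0,"wz":0},
    {"fingers":-1,"x":0,"y":0,"z":0.003,"wx":0,"wy":0,"wz":0},
    {"fingers":-1,"x":0,"y":0,"z":0.003,"wx":0,"wy":0,"wz":0},
    {"fingers":-1,"x":0,"y":0,"z":0.003,"wx":0,"wy":0,"wz":0},
    {"fingers":-1,"x":0,"y":0,"z":0.003,"wx":0,"wy":0,"wz":0},
    {"fingers":-1,"x":0,"y":0,"z":-0.02,"wx":0,"wy":0,"wz":0},
    {"fingers":-1,"x":0,"y":0,"z":-0.05,"wx":0,"wy":0,"wz":0},
    {"fingers":-1,"x":0,"y":0,"z":-0.08,"wx":0,"wy":0,"wz":0},
    {"fingers":-1,"x":0,"y":0,"z":-0.08,"wx":0,"wy":0,"wz":0},
    {"fingers":-1,"x":0,"y":0,"z":-0.08,"wx":0,"wy":0,"wz":0},
  ],
  grip_force=30,
)

```text
time: 13.05
ee_pos: [0.4156, 0.1707, 0.0894]
tcp_rot: [179.9, 0.1, -179.8]
wrist_force: [-0.4, 0.2, -0.8]
opening: 0.0347
```

```bash
python3 -c "
from h import *
go((.4676,-.0037,.085),yaw=180)
p,d=snap('side','s13'); W=cloud('side',d)
cv2.imwrite('pics/s13z.png',cv2.resize(p[130:290,150:310],None,fx=3.6,fy=3.6,interpolation=cv2.INTER_NEAREST))
p2,d2=snap('top','t13'); W2=cloud('top',d2)
for n,w in(('side',W),('top',W2)):
  for k,a in {'base_ring':((.468,-.003),.036,.048,.05),'base_all':((.468,-.003),.025,.048,.05)}.items(): print(n,k,*fitc(n,w,*a))
"
```

```text
t 13.05 at [0.4156 0.1707 0.0894] rot [ 1.7993e+02  1.4000e-01 -1.7976e+02] F [-0.4  0.2 -0.8] open 0.0347
(0.4676, -0.0037, 0.085) shift [-0.0513 -0.1747  0.0043] w [0.07 0.14 0.24]
side base_ring 175 [ 0.4692 -0.001 ] 27.6 0.0415
side base_all 503 [ 0.4669 -0.003 ] 33.7 0.0341
top base_ring 103 [ 0.4673 -0.0017] 26.4 0.0419
top base_all 450 [ 0.4685 -0.001 ] 33.1 0.0324
```

View pics/s13z.png

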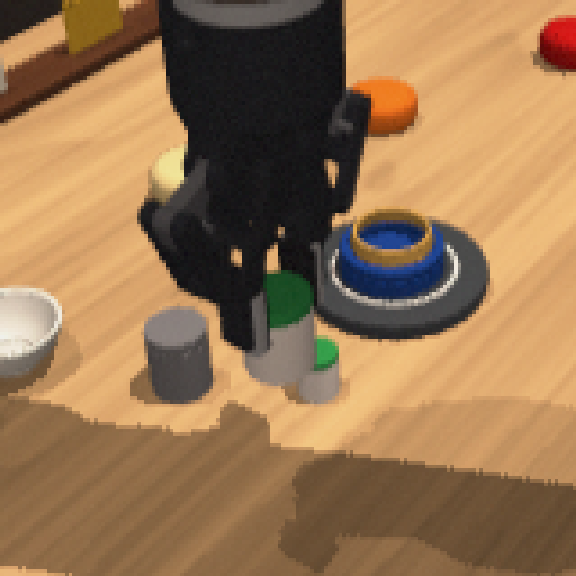

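View pics/t13.png

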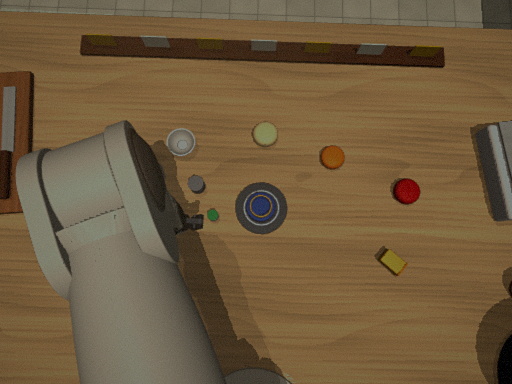

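>>> play_rows(
  targets=[
    {"fingers":-1,"x":-0.01,"y":-0.035,"z":0,"wx":0,"wy":0,"wz":0},
    {"fingers":-1,"x":-0.02,"y":-0.07,"z":0,"wx":0,"wy":0,"wz":0},
    {"fingers":-1,"x":-0.03,"y":-0.105,"z":0,"wx":0,"wy":0,"wz":0},
    {"fingers":-1,"x":-0.04,"y":-0.14,"z":0,"wx":0,"wy":0,"wz":0},
    {"fingers":-1,"x":-0.053,"y":-0.1733,"z":0,"wx":0,"wy":0,"wz":0},
    {"fingers":-1,"x":-0.053,"y":-0.1733,"z":0,"wx":0,"wy":0,"wz":0},
    {"fingers":-1,"x":-0.053,"y":-0.1733,"z":0.01,"wx":0,"wy":0,"wz":0},
    {"fingers":-1,"x":-0.053,"y":-0.1733,"z":0.02,"wx":0,"wy":0,"wz":0},
    {"fingers":-1,"x":-0.053,"y":-0.1733,"z":0.03,"wx":0,"wy":0,"wz":0},
    {"fingers":-1,"x":-0.053,"y":-0.1733,"z":0.03,"wx":0,"wy":0,"wz":0},
    {"fingers":-1,"x":-0.053,"y":-0.1733,"z":0.03,"wx":0,"wy":0,"wz":0},
  ],
)

```text
time: 14.07
ee_pos: [0.4674, -0.0018, 0.0567]
tcp_rot: [180.0, -0.1, -179.7]
wrist_force: [0.2, 0.3, -0.1]
opening: 0.035
```

```bash
python3 -c "
from h import *
go((.468,-.003,.030),yaw=180)
p,d=snap('side','s14'); W=cloud('side',d)
cv2.imwrite('pics/s14z.png',cv2.resize(p[110:270,170:330],None,fx=3.6,fy=3.6,interpolation=cv2.INTER_NEAREST))
"
```

```text
t 14.07 at [ 0.4674 -0.0018  0.0567] rot [ 1.7999e+02 -1.4000e-01 -1.7966e+02] F [ 0.2  0.3 -0.1] open 0.035
(0.468, -0.003, 0.03) shift [-0.0007 -0.0012  0.0267] w [ 0.01 -0.14  0.34]
```

View pics/s14z.png

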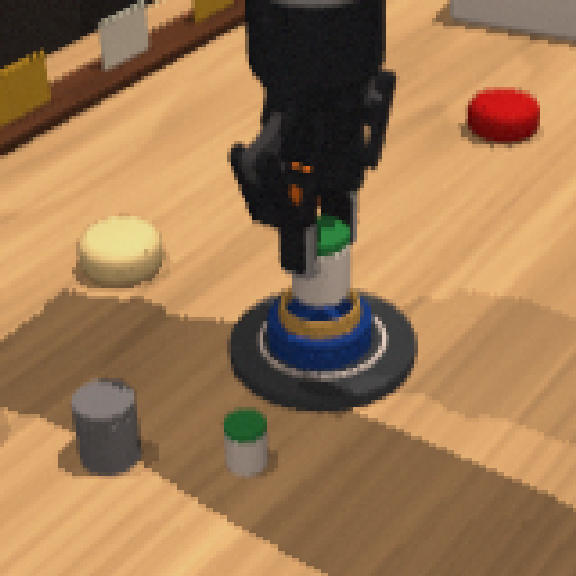

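>>> play_rows(
  targets=[
    {"fingers":-1,"x":-0.0006,"y":-0.001,"z":0.007,"wx":0,"wy":0,"wz":0},
    {"fingers":-1,"x":-0.0006,"y":-0.001,"z":0.014,"wx":0,"wy":0,"wz":0},
    {"fingers":-1,"x":-0.0006,"y":-0.001,"z":0.021,"wx":0,"wy":0,"wz":0},
    {"fingers":-1,"x":-0.0006,"y":-0.001,"z":0.0265,"wx":0,"wy":0,"wz":0},
    {"fingers":-1,"x":-0.0006,"y":-0.001,"z":0.0265,"wx":0,"wy":0,"wz":0},
    {"fingers":-1,"x":-0.0006,"y":-0.001,"z":0.0265,"wx":0,"wy":0,"wz":0},
  ],
)

```text
time: 14.62
ee_pos: [0.4687, -0.0038, 0.031]
tcp_rot: [180.0, -0.1, -179.8]
wrist_force: [-0.1, 0.6, -0.3]
opening: 0.0347
```

```bash
python3 -c "
from h import *
go((.468,-.003,.030),yaw=180)
p,d=snap('side','s15'); W=cloud('side',d)
cv2.imwrite('pics/s15z.png',cv2.resize(p[110:270,170:330],None,fx=3.6,fy=3.6,interpolation=cv2.INTER_NEAREST))
"
```

```text
t 14.62 at [ 0.4687 -0.0038  0.031 ] rot [ 1.8000e+02 -6.0000e-02 -1.7976e+02] F [-0.1  0.6 -0.3] open 0.0347
(0.468, -0.003, 0.03) shift [0.0007 0.0008 0.001 ] w [ 0.   -0.06  0.24]
```

View pics/s15z.png

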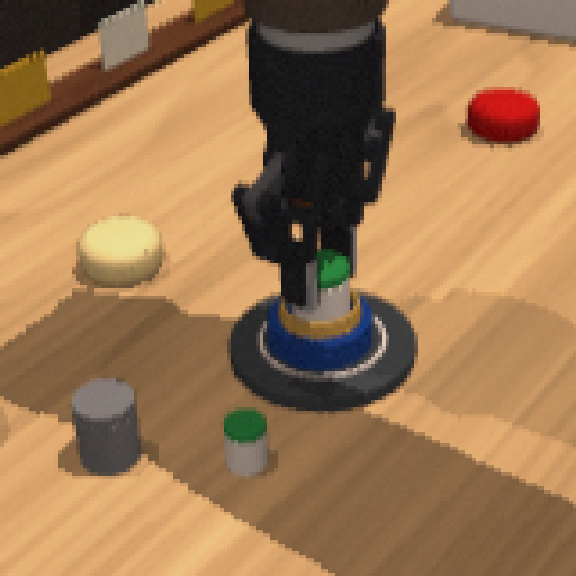

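>>> play_rows(
  targets=[
    {"fingers":-1,"x":0.0004,"y":0.0004,"z":0.0015,"wx":0,"wy":0,"wz":0},
    {"fingers":-1,"x":0.0004,"y":0.0004,"z":0.0015,"wx":0,"wy":0,"wz":0},
    {"fingers":0.2,"x":0.0004,"y":0.0004,"z":0.0015,"wx":0,"wy":0,"wz":0},
    {"fingers":0.4,"x":0.0004,"y":0.0004,"z":0.0015,"wx":0,"wy":0,"wz":0},
    {"fingers":0.4,"x":0.0004,"y":0.0004,"z":0.0015,"wx":0,"wy":0,"wz":0},
    {"fingers":0.4,"x":0.0004,"y":0.0004,"z":0.0015,"wx":0,"wy":0,"wz":0},
    {"fingers":0.4,"x":0,"y":0,"z":-0.02,"wx":0,"wy":0,"wz":0},
    {"fingers":0.4,"x":0,"y":0,"z":-0.05,"wx":0,"wy":0,"wz":0},
    {"fingers":1,"x":0,"y":0,"z":-0.08,"wx":0,"wy":0,"wz":0},
    {"fingers":1,"x":-0.02,"y":0.03,"z":-0.08,"wx":0,"wy":0,"wz":0},
    {"fingers":1,"x":-0.03,"y":0.06,"z":-0.08,"wx":0,"wy":0,"wz":0},
    {"fingers":1,"x":-0.04,"y":0.09,"z":-0.08,"wx":0,"wy":0,"wz":0},
    {"fingers":1,"x":-0.05,"y":0.12,"z":-0.08,"wx":0,"wy":0,"wz":0},
    {"fingers":1,"x":-0.05,"y":0.12,"z":-0.08,"wx":0,"wy":0,"wz":0},
    {"fingers":1,"x":-0.05,"y":0.12,"z":-0.08,"wx":0,"wy":0,"wz":0},
  ],
)

```text
time: 15.92
ee_pos: [0.5185, 0.1178, 0.1111]
tcp_rot: [-180.0, -0.1, -179.6]
wrist_force: [-0.8, 0.4, 0.2]
opening: 0.0851
```

```bash
python3 -c "
from h import *
go((.5262,.3383,.11),yaw=180)
p,d=snap('side','s16'); W=cloud('side',d)
cv2.imwrite('pics/s16z.png',cv2.resize(p[110:270,170:330],None,fx=3.6,fy=3.6,interpolation=cv2.INTER_NEAREST))
p2,d2=snap('top','t16'); W2=cloud('top',d2)
for n,w in(('side',W),('top',W2)):
  for k,a in {'base_foot':((.468,-.003),.028,.037,.05),'base_all':((.468,-.003),.025,.048,.05),'tub':((.468,-.003),.060,.08,.03),'cover':((.526,.339),.042,.06,.05)}.items(): print(n,k,*fitc(n,w,*a))
"
```

```text
t 15.92 at [0.5185 0.1178 0.1111] rot [-1.7999e+02 -6.0000e-02 -1.7961e+02] F [-0.8  0.4  0.2] open 0.0851
(0.5262, 0.3383, 0.11) shift [-0.0092  0.2205  0.001 ] w [-0.01 -0.06  0.39]
side base_foot 186 [ 0.4668 -0.003 ] 33.2 0.0336
side base_all 381 [ 0.4664 -0.0025] 33.6 0.0348
side tub 168 [ 0.4665 -0.0033] 18.4 0.0697
side cover 1055 [0.5258 0.3375] 34.0 0.05
top base_foot 275 [ 0.4686 -0.0009] 32.9 0.0321
top base_all 403 [ 0.4686 -0.0009] 33.0 0.0329
top tub 213 [ 0.4681 -0.0014] 18.0 0.0681
top cover 309 [0.5229 0.3448] 31.4 0.0486
```

View pics/s16z.png

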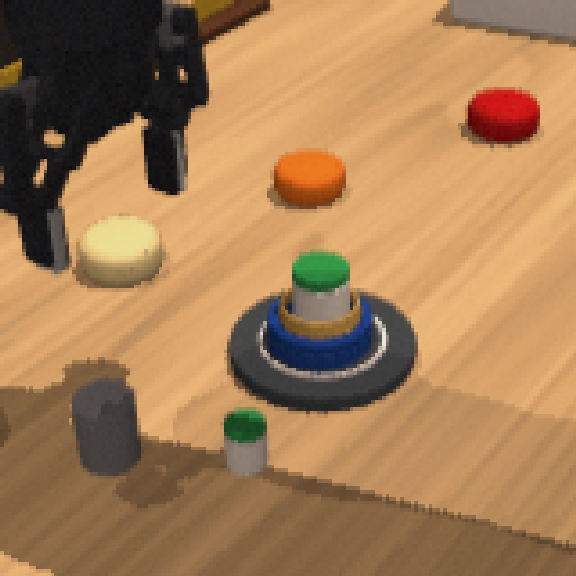

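>>> play_rows(
  targets=[
    {"fingers":1,"x":-0.0015,"y":0.035,"z":0,"wx":0,"wy":0,"wz":0.39},
    {"fingers":1,"x":-0.003,"y":0.07,"z":0,"wx":0,"wy":0,"wz":0.39},
    {"fingers":1,"x":-0.0045,"y":0.105,"z":0,"wx":0,"wy":0,"wz":0.39},
    {"fingers":1,"x":-0.006,"y":0.14,"z":0,"wx":0,"wy":0,"wz":0.39},
    {"fingers":1,"x":-0.0075,"y":0.175,"z":0,"wx":0,"wy":0,"wz":0.39},
    {"fingers":1,"x":-0.009,"y":0.21,"z":0,"wx":0,"wy":0,"wz":0.39},
    {"fingers":1,"x":-0.0092,"y":0.2205,"z":0,"wx":0,"wy":0,"wz":0.39},
    {"fingers":1,"x":-0.0092,"y":0.2205,"z":0,"wx":0,"wy":0,"wz":0.39},
    {"fingers":1,"x":-0.0092,"y":0.2205,"z":0,"wx":0,"wy":0,"wz":0.39},
  ],
)

```text
time: 16.77
ee_pos: [0.5267, 0.3362, 0.1113]
tcp_rot: [-180.0, -0.0, 179.9]
wrist_force: [-0.3, -0.4, 0.4]
opening: 0.0854
```

```bash
python3 -c "
from h import *
go((.5262,.3383,.000),yaw=180)
"
```

```text
t 16.77 at [0.5267 0.3362 0.1113] rot [-1.7997e+02 -4.0000e-02  1.7985e+02] F [-0.3 -0.4  0.4] open 0.0854
(0.5262, 0.3383, 0.0) shift [0.0004 0.0022 0.1113] w [-0.03 -0.05 -0.15]
```

>>> play_rows(
  targets=[
    {"fingers":1,"x":0,"y":0.0015,"z":0.02,"wx":0,"wy":0,"wz":0},
    {"fingers":1,"x":0,"y":0.0015,"z":0.045,"wx":0,"wy":0,"wz":0},
    {"fingers":1,"x":0,"y":0.0015,"z":0.07,"wx":0,"wy":0,"wz":0},
    {"fingers":1,"x":0,"y":0.0015,"z":0.09,"wx":0,"wy":0,"wz":0},
    {"fingers":1,"x":0,"y":0.0015,"z":0.104,"wx":0,"wy":0,"wz":0},
    {"fingers":1,"x":0,"y":0.0015,"z":0.111,"wx":0,"wy":0,"wz":0},
    {"fingers":1,"x":0,"y":0.0015,"z":0.111,"wx":0,"wy":0,"wz":0},
    {"fingers":1,"x":0,"y":0.0015,"z":0.111,"wx":0,"wy":0,"wz":0},
    {"fingers":-1,"x":0,"y":0.0015,"z":0.111,"wx":0,"wy":0,"wz":0},
    {"fingers":-1,"x":0,"y":0.0015,"z":0.111,"wx":0,"wy":0,"wz":0},
    {"fingers":-1,"x":0,"y":0.0015,"z":0.111,"wx":0,"wy":0,"wz":0},
    {"fingers":-1,"x":0,"y":0.0015,"z":0.111,"wx":0,"wy":0,"wz":0},
    {"fingers":-1,"x":0,"y":0.0015,"z":0.111,"wx":0,"wy":0,"wz":0},
  ],
  grip_force=35,
)

```text
time: 17.85
ee_pos: [0.5276, 0.3386, 0.0025]
tcp_rot: [180.0, 0.1, 179.8]
wrist_force: [-1.1, -3.5, 7.3]
opening: 0.0661
```

```bash
python3 -c "
from h import *
go((.4676,-.003,.000),yaw=180)
p,d=snap('side','s17'); W=cloud('side',d)
cv2.imwrite('pics/s17z.png',cv2.resize(p[180:340,40:200],None,fx=3.6,fy=3.6,interpolation=cv2.INTER_NEAREST))
"
```

```text
t 17.85 at [0.5276 0.3386 0.0025] rot [1.7995e+02 1.2000e-01 1.7984e+02] F [-1.1 -3.5  7.3] open 0.0661
(0.4676, -0.003, 0.0) shift [ 0.059  -0.3418  0.0021] w [ 0.04  0.12 -0.16]
```

View pics/s17z.png

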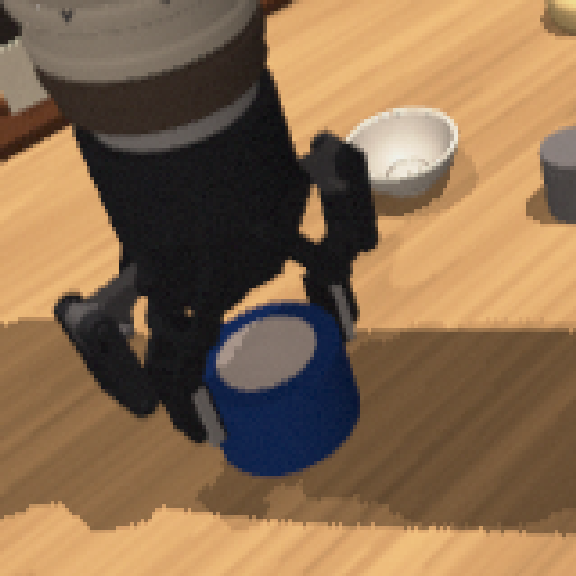

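>>> play_rows(
  targets=[
    {"fingers":-1,"x":0,"y":0,"z":-0.02,"wx":0,"wy":0,"wz":0},
    {"fingers":-1,"x":0,"y":0,"z":-0.05,"wx":0,"wy":0,"wz":0},
    {"fingers":-1,"x":0,"y":0,"z":-0.08,"wx":0,"wy":0,"wz":0},
    {"fingers":-1,"x":0,"y":-0.01,"z":-0.1,"wx":0,"wy":0,"wz":0},
    {"fingers":-1,"x":0.008,"y":-0.04,"z":-0.1,"wx":0,"wy":0,"wz":0},
    {"fingers":-1,"x":0.014,"y":-0.075,"z":-0.1,"wx":0,"wy":0,"wz":0},
    {"fingers":-1,"x":0.02,"y":-0.11,"z":-0.1,"wx":0,"wy":0,"wz":0},
    {"fingers":-1,"x":0.026,"y":-0.145,"z":-0.1,"wx":0,"wy":0,"wz":0},
    {"fingers":-1,"x":0.032,"y":-0.18,"z":-0.1,"wx":0,"wy":0,"wz":0},
    {"fingers":-1,"x":0.038,"y":-0.215,"z":-0.1,"wx":0,"wy":0,"wz":0},
    {"fingers":-1,"x":0.044,"y":-0.25,"z":-0.1,"wx":0,"wy":0,"wz":0},
    {"fingers":-1,"x":0.05,"y":-0.285,"z":-0.1,"wx":0,"wy":0,"wz":0},
    {"fingers":-1,"x":0.055,"y":-0.315,"z":-0.1,"wx":0,"wy":0,"wz":0},
    {"fingers":-1,"x":0.0582,"y":-0.335,"z":-0.1,"wx":0,"wy":0,"wz":0},
    {"fingers":-1,"x":0.0582,"y":-0.3416,"z":-0.1,"wx":0,"wy":0,"wz":0},
    {"fingers":-1,"x":0.0582,"y":-0.3416,"z":-0.1,"wx":0,"wy":0,"wz":0},
    {"fingers":-1,"x":0.0582,"y":-0.3416,"z":-0.1,"wx":0,"wy":0,"wz":0},
    {"fingers":-1,"x":0.0582,"y":-0.3416,"z":-0.1,"wx":0,"wy":0,"wz":0},
  ],
)

```text
time: 19.4
ee_pos: [0.468, -0.002, 0.1006]
tcp_rot: [180.0, -0.0, 179.9]
wrist_force: [0.3, 0.7, -2.4]
opening: 0.0656
```

```bash
python3 -c "
from h import *
go((.4684,-.003,.0355),yaw=180)
p,d=snap('side','s18'); W=cloud('side',d)
cv2.imwrite('pics/s18z.png',cv2.resize(p[110:270,170:330],None,fx=3.6,fy=3.6,interpolation=cv2.INTER_NEAREST))
z=W[...,2]; m=(np.hypot(W[...,0]-.468,W[...,1])<.045)&(z>.06)&(z<.17)&(p[...,0].astype(int)>p[...,2]+40)
Q=W[m]; print(len(Q),np.percentile(Q,[1,50,99],axis=0).round(4))
"
```

```text
t 19.4 at [ 0.468  -0.002   0.1006] rot [179.98  -0.   179.9 ] F [ 0.3  0.7 -2.4] open 0.0656
(0.4684, -0.003, 0.0355) shift [-0.0004 -0.001   0.0651] w [ 0.02 -0.   -0.1 ]
576 [[ 0.4328 -0.0304  0.1017]
 [ 0.4451  0.016   0.1292]
 [ 0.4798  0.0305  0.1496]]
```

View pics/s18z.png

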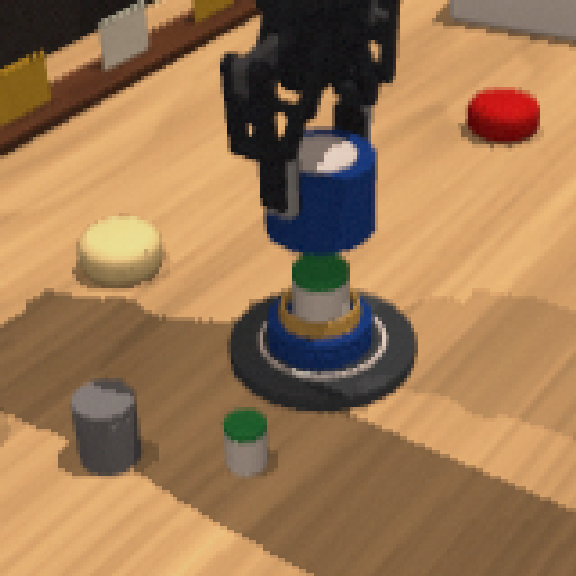

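>>> play_rows(
  targets=[
    {"fingers":-1,"x":-0.0003,"y":-0.0007,"z":0.01,"wx":0,"wy":0,"wz":0},
    {"fingers":-1,"x":-0.0003,"y":-0.0007,"z":0.02,"wx":0,"wy":0,"wz":0},
    {"fingers":-1,"x":-0.0003,"y":-0.0007,"z":0.03,"wx":0,"wy":0,"wz":0},
    {"fingers":-1,"x":-0.0003,"y":-0.0007,"z":0.04,"wx":0,"wy":0,"wz":0},
    {"fingers":-1,"x":-0.0003,"y":-0.0007,"z":0.048,"wx":0,"wy":0,"wz":0},
    {"fingers":-1,"x":-0.0003,"y":-0.0007,"z":0.048,"wx":0,"wy":0,"wz":0},
    {"fingers":-1,"x":-0.0003,"y":-0.0007,"z":0.048,"wx":0,"wy":0,"wz":0},
  ],
)

```text
time: 20.03
ee_pos: [0.4675, -0.0036, 0.0518]
tcp_rot: [180.0, -0.1, 179.9]
wrist_force: [0.2, -0.6, -1.1]
opening: 0.0655
```

```bash
python3 -c "
from h import *
go((.4684,-.003,.0355),yaw=180)
p,d=snap('side','s19')
cv2.imwrite('pics/s19z.png',cv2.resize(p[110:270,170:330],None,fx=3.6,fy=3.6,interpolation=cv2.INTER_NEAREST))
"
```

```text
t 20.03 at [ 0.4675 -0.0036  0.0518] rot [ 1.8000e+02 -9.0000e-02  1.7985e+02] F [ 0.2 -0.6 -1.1] open 0.0655
(0.4684, -0.003, 0.0355) shift [-0.0009  0.0006  0.0163] w [ 0.   -0.09 -0.15]
```

View pics/s19z.png

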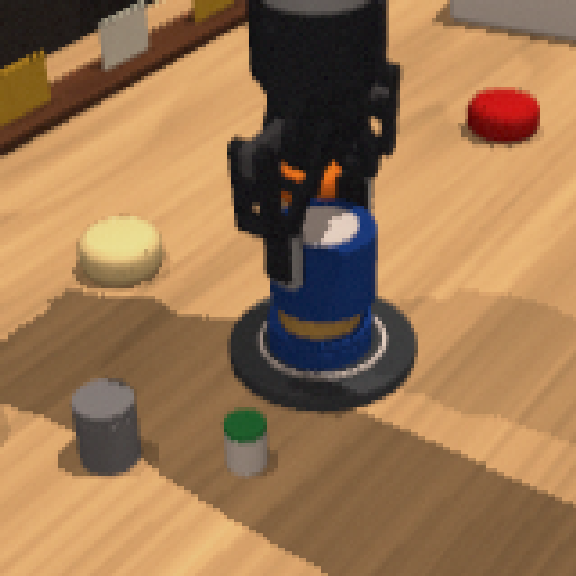

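>>> play_rows(
  targets=[
    {"fingers":-1,"x":-0.001,"y":0.0008,"z":0,"wx":0,"wy":0,"wz":0},
    {"fingers":-1,"x":-0.001,"y":0.0008,"z":0.004,"wx":0,"wy":0,"wz":0},
    {"fingers":-1,"x":-0.001,"y":0.0008,"z":0.008,"wx":0,"wy":0,"wz":0},
    {"fingers":-1,"x":-0.001,"y":0.0008,"z":0.012,"wx":0,"wy":0,"wz":0},
    {"fingers":-1,"x":-0.001,"y":0.0008,"z":0.012,"wx":0,"wy":0,"wz":0},
    {"fingers":-1,"x":-0.001,"y":0.0008,"z":0.012,"wx":0,"wy":0,"wz":0},
  ],
)

```text
time: 20.58
ee_pos: [0.4686, -0.0028, 0.0401]
tcp_rot: [180.0, -0.1, 179.9]
wrist_force: [0.3, 0.4, -2.1]
opening: 0.0655
```

```bash
python3 -c "
from h import *
go((.4684,-.003,.0345),yaw=180)
p,d=snap('side','s20')
cv2.imwrite('pics/s20z.png',cv2.resize(p[110:270,170:330],None,fx=3.6,fy=3.6,interpolation=cv2.INTER_NEAREST))
"
```

```text
t 20.58 at [ 0.4686 -0.0028  0.0401] rot [ 1.7999e+02 -6.0000e-02  1.7985e+02] F [ 0.3  0.4 -2.1] open 0.0655
(0.4684, -0.003, 0.0345) shift [ 0.0002 -0.0002  0.0056] w [ 0.01 -0.06 -0.15]
```

View pics/s20z.png

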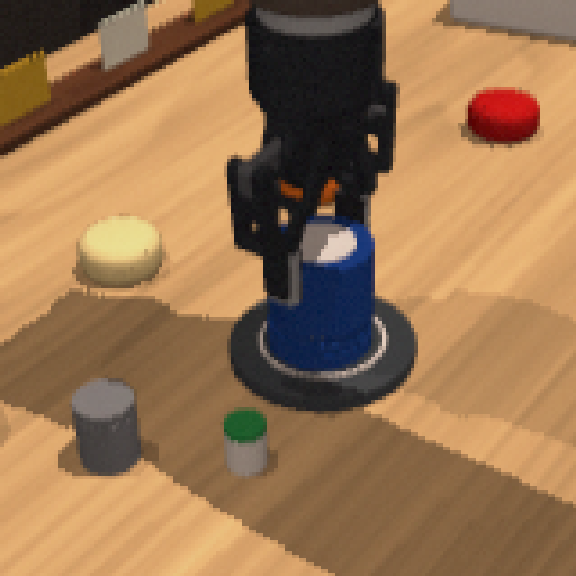

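Engaged and free, with no contact force. I'll lower the last 5 mm, release and lift.

>>> play_rows(
  targets=[
    {"fingers":-1,"x":0,"y":0,"z":0.003,"wx":0,"wy":0,"wz":0},
    {"fingers":-1,"x":0,"y":0,"z":0.0055,"wx":0,"wy":0,"wz":0},
    {"fingers":-1,"x":0,"y":0,"z":0.0065,"wx":0,"wy":0,"wz":0},
    {"fingers":-1,"x":0,"y":0,"z":0.0065,"wx":0,"wy":0,"wz":0},
    {"fingers":0.7,"x":0,"y":0,"z":0.0065,"wx":0,"wy":0,"wz":0},
    {"fingers":1,"x":0,"y":0,"z":0.0065,"wx":0,"wy":0,"wz":0},
    {"fingers":1,"x":0,"y":0,"z":0.0065,"wx":0,"wy":0,"wz":0},
    {"fingers":1,"x":0,"y":0,"z":0.0065,"wx":0,"wy":0,"wz":0},
    {"fingers":1,"x":0,"y":0,"z":-0.01,"wx":0,"wy":0,"wz":0},
    {"fingers":1,"x":0,"y":0,"z":-0.04,"wx":0,"wy":0,"wz":0},
    {"fingers":1,"x":0,"y":0,"z":-0.07,"wx":0,"wy":0,"wz":0},
    {"fingers":1,"x":0.02,"y":0.03,"z":-0.09,"wx":0,"wy":0,"wz":0},
    {"fingers":1,"x":0.04,"y":0.06,"z":-0.09,"wx":0,"wy":0,"wz":0},
    {"fingers":1,"x":0.06,"y":0.09,"z":-0.09,"wx":0,"wy":0,"wz":0},
    {"fingers":1,"x":0.08,"y":0.12,"z":-0.09,"wx":0,"wy":0,"wz":0},
    {"fingers":1,"x":0.08,"y":0.12,"z":-0.09,"wx":0,"wy":0,"wz":0},
    {"fingers":1,"x":0.08,"y":0.12,"z":-0.09,"wx":0,"wy":0,"wz":0},
  ],
)

```text
time: 22.05
ee_pos: [0.3887, 0.1187, 0.1307]
tcp_rot: [180.0, 0.0, -179.9]
wrist_force: [-0.3, 0.5, -0.2]
opening: 0.0852
```

```bash
python3 -c "
from h import *
go((.3373,.2836,.11),yaw=180)
p,d=snap('side','s21'); W=cloud('side',d)
cv2.imwrite('pics/s21z.png',cv2.resize(p[110:270,170:330],None,fx=3.6,fy=3.6,interpolation=cv2.INTER_NEAREST))
p2,d2=snap('top','t21'); W2=cloud('top',d2)
for n,w in(('side',W),('top',W2)):
  for k,a in {'base_low':((.468,-.003),.024,.036,.05),'cover':((.468,-.003),.072,.09,.05),'black':((.338,.284),.01,.04,.05)}.items(): print(n,k,*fitc(n,w,*a))
"
```

```text
t 22.05 at [0.3887 0.1187 0.1307] rot [ 1.7999e+02  3.0000e-02 -1.7993e+02] F [-0.3  0.5 -0.2] open 0.0852
(0.3373, 0.2836, 0.11) shift [0.0512 0.165  0.0207] w [0.01 0.03 0.07]
side base_low 119 [0.465  0.0026] 32.2 0.0297
side cover 478 [ 0.4667 -0.0043] 34.5 0.0822
side black 1338 [0.3368 0.2828] 31.8 0.0306
top base_low 6 [0.453  0.0025] 29.0 0.0331
top cover 739 [ 0.4676 -0.0011] 32.9 0.0805
top black 0 [0 0] 0 0
```

View pics/s21z.png

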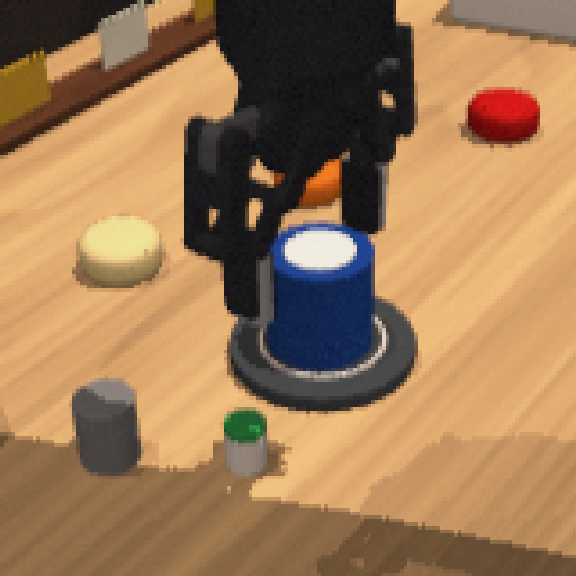

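>>> play_rows(
  targets=[
    {"fingers":1,"x":0.01,"y":0.035,"z":0.0,"wx":0,"wy":0,"wz":0},
    {"fingers":1,"x":0.02,"y":0.07,"z":0.0,"wx":0,"wy":0,"wz":0},
    {"fingers":1,"x":0.03,"y":0.105,"z":0.0,"wx":0,"wy":0,"wz":0},
    {"fingers":1,"x":0.04,"y":0.14,"z":0.02,"wx":0,"wy":0,"wz":0},
    {"fingers":1,"x":0.0505,"y":0.165,"z":0.04,"wx":0,"wy":0,"wz":0},
    {"fingers":1,"x":0.0505,"y":0.165,"z":0.06,"wx":0,"wy":0,"wz":0},
    {"fingers":1,"x":0.0505,"y":0.165,"z":0.06,"wx":0,"wy":0,"wz":0},
    {"fingers":1,"x":0.0505,"y":0.165,"z":0.06,"wx":0,"wy":0,"wz":0},
    {"fingers":1,"x":0.0505,"y":0.165,"z":0.06,"wx":0,"wy":0,"wz":0},
  ],
)

```text
time: 22.9
ee_pos: [0.3402, 0.2818, 0.0715]
tcp_rot: [180.0, 0.0, 179.7]
wrist_force: [0.1, 0.2, -0.5]
opening: 0.0855
```

```bash
python3 -c "
from h import *
go((.338,.2836,-.014),yaw=180)
print(np.round(bot.get_obs()['q'],1))
"
```

```text
t 22.9 at [0.3402 0.2818 0.0715] rot [1.7998e+02 2.0000e-02 1.7974e+02] F [ 0.1  0.2 -0.5] open 0.0855
(0.338, 0.2836, -0.014) shift [0.0023 0.0018 0.0855] w [ 0.02  0.02 -0.26]
[ 39.6 -10.4 -20.5  79.9   0.   39.9]
```

>>> play_rows(
  targets=[
    {"fingers":1,"x":0.0015,"y":0.0014,"z":0.02,"wx":0,"wy":0,"wz":0},
    {"fingers":1,"x":0.0015,"y":0.0014,"z":0.04,"wx":0,"wy":0,"wz":0},
    {"fingers":1,"x":0.0015,"y":0.0014,"z":0.06,"wx":0,"wy":0,"wz":0},
    {"fingers":1,"x":0.0015,"y":0.0014,"z":0.076,"wx":0,"wy":0,"wz":0},
    {"fingers":1,"x":0.0015,"y":0.0014,"z":0.0855,"wx":0,"wy":0,"wz":0},
    {"fingers":1,"x":0.0015,"y":0.0014,"z":0.0855,"wx":0,"wy":0,"wz":0},
    {"fingers":1,"x":0.0015,"y":0.0014,"z":0.0855,"wx":0,"wy":0,"wz":0},
  ],
)

```text
time: 23.48
ee_pos: [0.3384, 0.2837, -0.014]
tcp_rot: [180.0, 0.0, 179.8]
wrist_force: [0.7, 0.2, 1.3]
opening: 0.0855
```

```bash
python3 -c "
from h import *
go((.338,.2836,-.014),yaw=180)
p,d=snap('side','s22')
cv2.imwrite('pics/s22z.png',cv2.resize(p[224:384,140:300],None,fx=3.6,fy=3.6,interpolation=cv2.INTER_NEAREST))
"
```

```text
t 23.48 at [ 0.3384  0.2837 -0.014 ] rot [1.7996e+02 2.0000e-02 1.7979e+02] F [0.7 0.2 1.3] open 0.0855
(0.338, 0.2836, -0.014) shift [ 0.0004 -0.0001  0.    ] w [ 0.03  0.02 -0.21]
```

View pics/s22z.png

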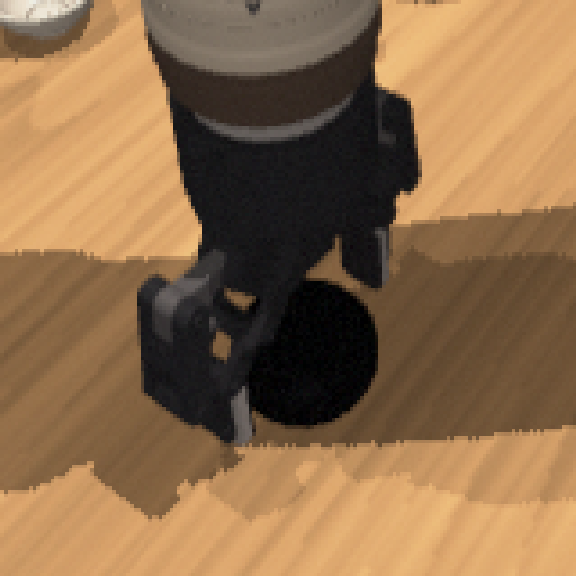

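>>> play_rows(
  targets=[
    {"fingers":1,"x":0.0004,"y":0,"z":0.002,"wx":0,"wy":0,"wz":0},
    {"fingers":1,"x":0.0004,"y":0,"z":0.002,"wx":0,"wy":0,"wz":0},
    {"fingers":-1,"x":0.0004,"y":0,"z":0.002,"wx":0,"wy":0,"wz":0},
    {"fingers":-1,"x":0.0004,"y":0,"z":0.002,"wx":0,"wy":0,"wz":0},
    {"fingers":-1,"x":0.0004,"y":0,"z":0.002,"wx":0,"wy":0,"wz":0},
    {"fingers":-1,"x":0.0004,"y":0,"z":0.002,"wx":0,"wy":0,"wz":0},
    {"fingers":-1,"x":0.0004,"y":0,"z":0.002,"wx":0,"wy":0,"wz":0},
    {"fingers":-1,"x":0.0004,"y":0,"z":0.002,"wx":0,"wy":0,"wz":0},
  ],
)

```text
time: 24.2
ee_pos: [0.3375, 0.284, -0.0161]
tcp_rot: [180.0, 0.0, 179.9]
wrist_force: [-2.1, -2.1, 7.2]
opening: 0.0626
```

```bash
python3 -c "
from h import *
go((.468,-.003,.067),yaw=180)
"
```

```text
t 24.2 at [ 0.3375  0.284  -0.0161] rot [1.7998e+02 2.0000e-02 1.7986e+02] F [-2.1 -2.1  7.2] open 0.0626
(0.468, -0.003, 0.067) shift [-0.1313 -0.2867 -0.0832] w [ 0.02  0.02 -0.14]
```

>>> play_rows(
  targets=[
    {"fingers":-1,"x":0,"y":0,"z":-0.02,"wx":0,"wy":0,"wz":0},
    {"fingers":-1,"x":0,"y":0,"z":-0.055,"wx":0,"wy":0,"wz":0},
    {"fingers":-1,"x":0,"y":0,"z":-0.09,"wx":0,"wy":0,"wz":0},
    {"fingers":-1,"x":-0.013,"y":-0.029,"z":-0.12,"wx":0,"wy":0,"wz":0},
    {"fingers":-1,"x":-0.026,"y":-0.058,"z":-0.136,"wx":0,"wy":0,"wz":0},
    {"fingers":-1,"x":-0.039,"y":-0.087,"z":-0.136,"wx":0,"wy":0,"wz":0},
    {"fingers":-1,"x":-0.052,"y":-0.116,"z":-0.136,"wx":0,"wy":0,"wz":0},
    {"fingers":-1,"x":-0.065,"y":-0.145,"z":-0.136,"wx":0,"wy":0,"wz":0},
    {"fingers":-1,"x":-0.078,"y":-0.174,"z":-0.136,"wx":0,"wy":0,"wz":0},
    {"fingers":-1,"x":-0.091,"y":-0.203,"z":-0.136,"wx":0,"wy":0,"wz":0},
    {"fingers":-1,"x":-0.104,"y":-0.232,"z":-0.136,"wx":0,"wy":0,"wz":0},
    {"fingers":-1,"x":-0.117,"y":-0.261,"z":-0.136,"wx":0,"wy":0,"wz":0},
    {"fingers":-1,"x":-0.127,"y":-0.28,"z":-0.136,"wx":0,"wy":0,"wz":0},
    {"fingers":-1,"x":-0.1308,"y":-0.2867,"z":-0.136,"wx":0,"wy":0,"wz":0},
    {"fingers":-1,"x":-0.1308,"y":-0.2867,"z":-0.136,"wx":0,"wy":0,"wz":0},
    {"fingers":-1,"x":-0.1308,"y":-0.2867,"z":-0.12,"wx":0,"wy":0,"wz":0},
    {"fingers":-1,"x":-0.1308,"y":-0.2867,"z":-0.105,"wx":0,"wy":0,"wz":0},
    {"fingers":-1,"x":-0.1308,"y":-0.2867,"z":-0.095,"wx":0,"wy":0,"wz":0},
    {"fingers":-1,"x":-0.1308,"y":-0.2867,"z":-0.09,"wx":0,"wy":0,"wz":0},
    {"fingers":-1,"x":-0.1308,"y":-0.2867,"z":-0.09,"wx":0,"wy":0,"wz":0},
  ],
)

```text
time: 25.87
ee_pos: [0.4664, -0.0023, 0.0719]
tcp_rot: [180.0, -0.1, 179.9]
wrist_force: [0.7, 0.6, -0.7]
opening: 0.0624
```

```bash
python3 -c "
from h import *
go((.468,-.003,.0645),yaw=180)
p,d=snap('side','s23')
cv2.imwrite('pics/s23z.png',cv2.resize(p[90:250,170:330],None,fx=3.6,fy=3.6,interpolation=cv2.INTER_NEAREST))
"
```

```text
t 25.87 at [ 0.4664 -0.0023  0.0719] rot [ 1.7999e+02 -1.2000e-01  1.7991e+02] F [ 0.7  0.6 -0.7] open 0.0624
(0.468, -0.003, 0.0645) shift [-0.0016 -0.0007  0.0074] w [ 0.01 -0.12 -0.09]
```

View pics/s23z.png

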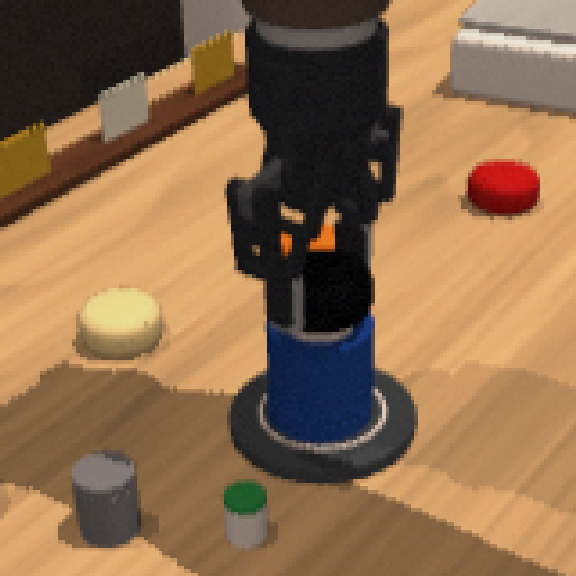

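>>> play_rows(
  targets=[
    {"fingers":-1,"x":-0.001,"y":-0.0004,"z":0.003,"wx":0,"wy":0,"wz":0},
    {"fingers":-1,"x":-0.001,"y":-0.0004,"z":0.006,"wx":0,"wy":0,"wz":0},
    {"fingers":-1,"x":-0.001,"y":-0.0004,"z":0.0075,"wx":0,"wy":0,"wz":0},
    {"fingers":-1,"x":-0.001,"y":-0.0004,"z":0.0075,"wx":0,"wy":0,"wz":0},
    {"fingers":0.7,"x":-0.001,"y":-0.0004,"z":0.0075,"wx":0,"wy":0,"wz":0},
    {"fingers":1,"x":-0.001,"y":-0.0004,"z":0.0075,"wx":0,"wy":0,"wz":0},
    {"fingers":1,"x":-0.001,"y":-0.0004,"z":0.0075,"wx":0,"wy":0,"wz":0},
    {"fingers":1,"x":-0.001,"y":-0.0004,"z":0.0075,"wx":0,"wy":0,"wz":0},
    {"fingers":1,"x":-0.001,"y":-0.0004,"z":-0.01,"wx":0,"wy":0,"wz":0},
    {"fingers":1,"x":-0.001,"y":-0.0004,"z":-0.04,"wx":0,"wy":0,"wz":0},
    {"fingers":1,"x":-0.001,"y":-0.0004,"z":-0.07,"wx":0,"wy":0,"wz":0},
    {"fingers":1,"x":-0.02,"y":-0.03,"z":-0.08,"wx":0,"wy":0,"wz":0},
    {"fingers":1,"x":-0.05,"y":-0.06,"z":-0.08,"wx":0,"wy":0,"wz":0},
    {"fingers":1,"x":-0.08,"y":-0.09,"z":-0.08,"wx":0,"wy":0,"wz":0},
    {"fingers":1,"x":-0.1,"y":-0.12,"z":-0.08,"wx":0,"wy":0,"wz":0},
    {"fingers":1,"x":-0.11,"y":-0.145,"z":-0.08,"wx":0,"wy":0,"wz":0},
    {"fingers":1,"x":-0.11,"y":-0.145,"z":-0.08,"wx":0,"wy":0,"wz":0},
    {"fingers":1,"x":-0.11,"y":-0.145,"z":-0.08,"wx":0,"wy":0,"wz":0},
  ],
)

```text
time: 27.42
ee_pos: [0.5771, -0.1496, 0.1521]
tcp_rot: [180.0, -0.1, 179.7]
wrist_force: [-0.5, 0.4, 1.0]
opening: 0.0857
```

```bash
python3 -c "
from h import *
go((.592,-.1663,.07),yaw=180)
p,d=snap('side','s24'); W=cloud('side',d)
cv2.imwrite('pics/s24z.png',cv2.resize(p[90:250,170:330],None,fx=3.6,fy=3.6,interpolation=cv2.INTER_NEAREST))
p2,d2=snap('top','t24'); W2=cloud('top',d2)
for n,w in(('side',W),('top',W2)):
  for k,a in {'black':((.468,-.003),.095,.12,.05),'cover':((.468,-.003),.05,.09,.05)}.items(): print(n,k,*fitc(n,w,*a))
print(np.round(bot.get_obs()['q'],1))
"
```

```text
t 27.42 at [ 0.5771 -0.1496  0.1521] rot [ 1.7997e+02 -9.0000e-02  1.7973e+02] F [-0.5  0.4  1. ] open 0.0857
(0.592, -0.1663, 0.07) shift [-0.0151 -0.0167  0.082 ] w [ 0.03 -0.09 -0.27]
side black 490 [ 0.4667 -0.0027] 31.6 0.1103
side cover 485 [ 0.4652 -0.0007] 32.4 0.0712
top black 731 [ 0.4687 -0.0016] 32.0 0.1093
top cover 89 [ 4.655e-01 -4.000e-04] 32.4 0.0788
[-14.4  10.5   9.4  88.9   0.  -14.2]
```

View pics/s24z.png

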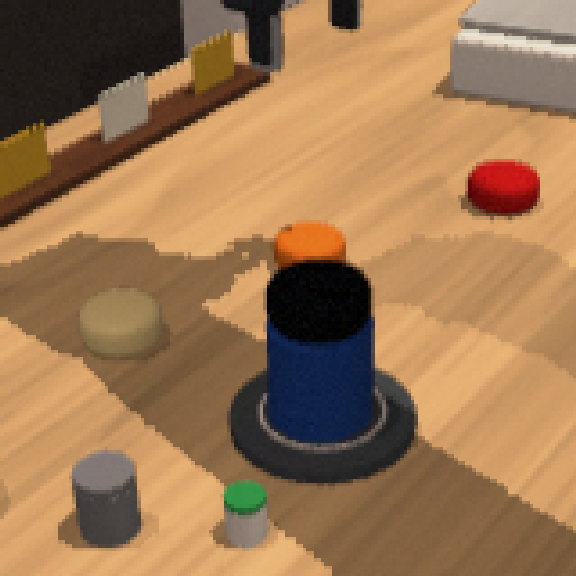

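>>> play_rows(
  targets=[
    {"fingers":1,"x":-0.0145,"y":-0.0165,"z":0.03,"wx":0,"wy":0,"wz":-0.27},
    {"fingers":1,"x":-0.0145,"y":-0.0165,"z":0.06,"wx":0,"wy":0,"wz":-0.27},
    {"fingers":1,"x":-0.0145,"y":-0.0165,"z":0.09,"wx":0,"wy":0,"wz":-0.27},
    {"fingers":1,"x":-0.0145,"y":-0.0165,"z":0.12,"wx":0,"wy":0,"wz":-0.27},
    {"fingers":1,"x":-0.0145,"y":-0.0165,"z":0.14,"wx":0,"wy":0,"wz":-0.27},
    {"fingers":1,"x":-0.0145,"y":-0.0165,"z":0.155,"wx":0,"wy":0,"wz":-0.27},
    {"fingers":1,"x":-0.0145,"y":-0.0165,"z":0.163,"wx":0,"wy":0,"wz":-0.27},
    {"fingers":1,"x":-0.0145,"y":-0.0165,"z":0.163,"wx":0,"wy":0,"wz":-0.27},
    {"fingers":1,"x":-0.0145,"y":-0.0165,"z":0.163,"wx":0,"wy":0,"wz":-0.27},
  ],
)

```text
time: 28.27
ee_pos: [0.5915, -0.1643, -0.0093]
tcp_rot: [-180.0, 0.0, -179.8]
wrist_force: [0.2, 0.0, 0.6]
opening: 0.085
```

```bash
python3 -c "
from h import *
go((.5916,-.1663,-.016),yaw=180)
p,d=snap('side','s25')
cv2.imwrite('pics/s25z.png',cv2.resize(p[70:230,190:350],None,fx=3.6,fy=3.6,interpolation=cv2.INTER_NEAREST))
"
```

```text
t 28.27 at [ 0.5915 -0.1643 -0.0093] rot [-1.8000e+02  1.0000e-02 -1.7982e+02] F [0.2 0.  0.6] open 0.085
(0.5916, -0.1663, -0.016) shift [-0.0001 -0.002   0.0067] w [-0.    0.01  0.18]
```

View pics/s25z.png

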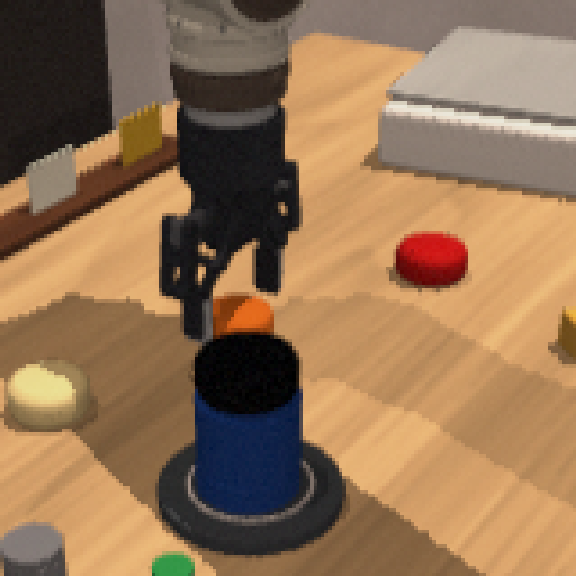

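>>> play_rows(
  targets=[
    {"fingers":1,"x":0,"y":-0.001,"z":0.004,"wx":0,"wy":0,"wz":0},
    {"fingers":1,"x":0,"y":-0.001,"z":0.0065,"wx":0,"wy":0,"wz":0},
    {"fingers":1,"x":0,"y":-0.001,"z":0.0065,"wx":0,"wy":0,"wz":0},
    {"fingers":-1,"x":0,"y":-0.001,"z":0.0065,"wx":0,"wy":0,"wz":0},
    {"fingers":-1,"x":0,"y":-0.001,"z":0.0065,"wx":0,"wy":0,"wz":0},
    {"fingers":-1,"x":0,"y":-0.001,"z":0.0065,"wx":0,"wy":0,"wz":0},
    {"fingers":-1,"x":0,"y":-0.001,"z":0.0065,"wx":0,"wy":0,"wz":0},
    {"fingers":-1,"x":0,"y":-0.001,"z":0.0065,"wx":0,"wy":0,"wz":0},
    {"fingers":-1,"x":0,"y":-0.001,"z":0.0065,"wx":0,"wy":0,"wz":0},
    {"fingers":-1,"x":0,"y":-0.001,"z":0.0065,"wx":0,"wy":0,"wz":0},
  ],
)

```text
time: 29.15
ee_pos: [0.5917, -0.1661, -0.0161]
tcp_rot: [-180.0, 0.0, -179.9]
wrist_force: [-0.7, 0.0, 5.9]
opening: 0.0545
```

```bash
python3 -c "
from h import *
go((.468,-.003,.095),yaw=180)
"
```

```text
t 29.15 at [ 0.5917 -0.1661 -0.0161] rot [-1.7998e+02  2.0000e-02 -1.7988e+02] F [-0.7  0.   5.9] open 0.0545
(0.468, -0.003, 0.095) shift [ 0.1233  0.1633 -0.1112] w [-0.02  0.02  0.12]
```

>>> play_rows(
  targets=[
    {"fingers":-1,"x":0,"y":0,"z":-0.02,"wx":0,"wy":0,"wz":0},
    {"fingers":-1,"x":0,"y":0,"z":-0.055,"wx":0,"wy":0,"wz":0},
    {"fingers":-1,"x":0,"y":0,"z":-0.09,"wx":0,"wy":0,"wz":0},
    {"fingers":-1,"x":0,"y":0,"z":-0.125,"wx":0,"wy":0,"wz":0},
    {"fingers":-1,"x":0.004,"y":0.005,"z":-0.155,"wx":0,"wy":0,"wz":0},
    {"fingers":-1,"x":0.021,"y":0.028,"z":-0.165,"wx":0,"wy":0,"wz":0},
    {"fingers":-1,"x":0.042,"y":0.055,"z":-0.165,"wx":0,"wy":0,"wz":0},
    {"fingers":-1,"x":0.063,"y":0.083,"z":-0.165,"wx":0,"wy":0,"wz":0},
    {"fingers":-1,"x":0.084,"y":0.111,"z":-0.165,"wx":0,"wy":0,"wz":0},
    {"fingers":-1,"x":0.105,"y":0.139,"z":-0.165,"wx":0,"wy":0,"wz":0},
    {"fingers":-1,"x":0.118,"y":0.156,"z":-0.165,"wx":0,"wy":0,"wz":0},
    {"fingers":-1,"x":0.1233,"y":0.1633,"z":-0.165,"wx":0,"wy":0,"wz":0},
    {"fingers":-1,"x":0.1233,"y":0.1633,"z":-0.165,"wx":0,"wy":0,"wz":0},
    {"fingers":-1,"x":0.1233,"y":0.1633,"z":-0.15,"wx":0,"wy":0,"wz":0},
    {"fingers":-1,"x":0.1233,"y":0.1633,"z":-0.135,"wx":0,"wy":0,"wz":0},
    {"fingers":-1,"x":0.1233,"y":0.1633,"z":-0.125,"wx":0,"wy":0,"wz":0},
    {"fingers":-1,"x":0.1233,"y":0.1633,"z":-0.12,"wx":0,"wy":0,"wz":0},
    {"fingers":-1,"x":0.1233,"y":0.1633,"z":-0.12,"wx":0,"wy":0,"wz":0},
    {"fingers":-1,"x":0.1233,"y":0.1633,"z":-0.12,"wx":0,"wy":0,"wz":0},
  ],
)

```text
time: 30.73
ee_pos: [0.468, -0.0033, 0.1035]
tcp_rot: [-180.0, -0.0, -179.9]
wrist_force: [0.2, -0.1, -0.1]
opening: 0.0545
```

```bash
python3 -c "
from h import *
go((.468,-.003,.094),yaw=180)
p,d=snap('side','s26')
cv2.imwrite('pics/s26z.png',cv2.resize(p[70:230,170:330],None,fx=3.6,fy=3.6,interpolation=cv2.INTER_NEAREST))
"
```

```text
t 30.73 at [ 0.468  -0.0033  0.1035] rot [-1.8000e+02 -4.0000e-02 -1.7991e+02] F [ 0.2 -0.1 -0.1] open 0.0545
(0.468, -0.003, 0.094) shift [-0.      0.0003  0.0095] w [-0.   -0.04  0.09]
```

View pics/s26z.png

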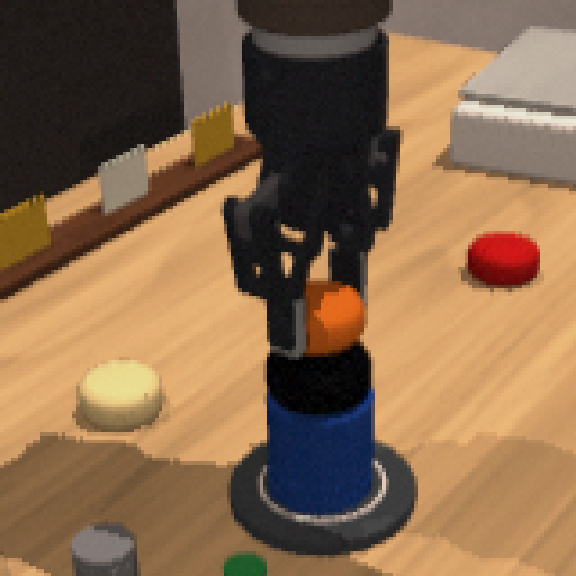

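>>> play_rows(
  targets=[
    {"fingers":-1,"x":0,"y":0.0002,"z":0.004,"wx":0,"wy":0,"wz":0},
    {"fingers":-1,"x":0,"y":0.0002,"z":0.007,"wx":0,"wy":0,"wz":0},
    {"fingers":-1,"x":0,"y":0.0002,"z":0.009,"wx":0,"wy":0,"wz":0},
    {"fingers":-1,"x":0,"y":0.0002,"z":0.009,"wx":0,"wy":0,"wz":0},
    {"fingers":-1,"x":0,"y":0.0002,"z":0.009,"wx":0,"wy":0,"wz":0},
    {"fingers":0.5,"x":0,"y":0.0002,"z":0.009,"wx":0,"wy":0,"wz":0},
    {"fingers":1,"x":0,"y":0.0002,"z":0.009,"wx":0,"wy":0,"wz":0},
    {"fingers":1,"x":0,"y":0.0002,"z":0.009,"wx":0,"wy":0,"wz":0},
    {"fingers":1,"x":0,"y":0.0002,"z":0.009,"wx":0,"wy":0,"wz":0},
    {"fingers":1,"x":0,"y":0,"z":-0.01,"wx":0,"wy":0,"wz":0},
    {"fingers":1,"x":0,"y":0,"z":-0.04,"wx":0,"wy":0,"wz":0},
    {"fingers":1,"x":0,"y":0,"z":-0.07,"wx":0,"wy":0,"wz":0},
    {"fingers":1,"x":-0.02,"y":-0.03,"z":-0.09,"wx":0,"wy":0,"wz":0},
    {"fingers":1,"x":-0.05,"y":-0.06,"z":-0.09,"wx":0,"wy":0,"wz":0},
    {"fingers":1,"x":-0.06,"y":-0.09,"z":-0.09,"wx":0,"wy":0,"wz":0},
    {"fingers":1,"x":-0.06,"y":-0.12,"z":-0.09,"wx":0,"wy":0,"wz":0},
    {"fingers":1,"x":-0.06,"y":-0.145,"z":-0.09,"wx":0,"wy":0,"wz":0},
    {"fingers":1,"x":-0.06,"y":-0.145,"z":-0.09,"wx":0,"wy":0,"wz":0},
    {"fingers":1,"x":-0.06,"y":-0.145,"z":-0.09,"wx":0,"wy":0,"wz":0},
  ],
)

```text
time: 32.37
ee_pos: [0.528, -0.1489, 0.1931]
tcp_rot: [180.0, -0.0, 180.0]
wrist_force: [-0.3, 0.3, -1.2]
opening: 0.0853
```

```bash
python3 -c "
from h import *
go()
p,d=snap('side','s27'); W=cloud('side',d)
cv2.imwrite('pics/s27z.png',cv2.resize(p[90:250,170:330],None,fx=3.6,fy=3.6,interpolation=cv2.INTER_NEAREST))
p2,d2=snap('top','t27'); W2=cloud('top',d2)
for n,w in(('side',W),('top',W2)):
  for k,a in {'orange':((.468,-.003),.12,.15,.05),'black':((.468,-.003),.095,.115,.05),'cover':((.468,-.003),.04,.075,.05),'red':((.516,-.338),.01,.04,.05),'cream':((.641,-.009),.01,.04,.05),'bowl':((.614,.188),.01,.04,.05),'block':((.354,-.3),.01,.04,.05),}.items(): print(n,k,*fitc(n,w,*a))
  w0=cloud(n,np.load(f'pics/{n}0.npy'))
  for k,a in {'red':((.516,-.338),.01,.04,.05),'cream':((.641,-.009),.01,.04,.05),'bowl':((.614,.188),.01,.04,.05),'block':((.354,-.3),.01,.04,.05),}.items(): print('before',n,k,*fitc(n,w0,*a))
"
```

```text
t 32.37 at [ 0.528  -0.1489  0.1931] rot [ 1.7998e+02 -5.0000e-02  1.7999e+02] F [-0.3  0.3 -1.2] open 0.0853
side orange 416 [ 0.4662 -0.0022] 28.5 0.136
side black 287 [ 0.4665 -0.0013] 31.3 0.1063
side cover 385 [4.646e-01 4.000e-04] 32.3 0.0575
side red 235 [ 0.5142 -0.3394] 29.2 0.0277
side cream 350 [ 0.6416 -0.0091] 30.0 0.0282
side bowl 554 [0.6129 0.184 ] 34.2 0.0243
side block 293 [ 0.3538 -0.3029] 31.3 0.0288
before side red 237 [ 0.513  -0.3386] 30.1 0.0276
before side cream 348 [ 0.641  -0.0084] 30.3 0.0281
before side bowl 559 [0.6132 0.1843] 35.0 0.0241
before side block 294 [ 0.3532 -0.3012] 31.4 0.0289
top orange 597 [ 0.469  -0.0009] 28.0 0.1354
top black 140 [ 0.4685 -0.0016] 32.0 0.1054
top cover 44 [0.454  0.0013] 29.7 0.0624
top red 0 [0 0] 0 0
top cream 505 [ 0.6432 -0.0077] 30.1 0.0271
top bowl 478 [0.6137 0.1877] 33.4 0.0209
top block 0 [0 0] 0 0
before top red 548 [ 0.5161 -0.3381] 30.3 0.0271
before top cream 506 [ 0.6435 -0.0076] 30.2 0.0272
before top bowl 489 [0.6137 0.1879] 33.5 0.0206
before top block 434 [ 0.3532 -0.2991] 30.4 0.0297
```

View pics/s27z.png

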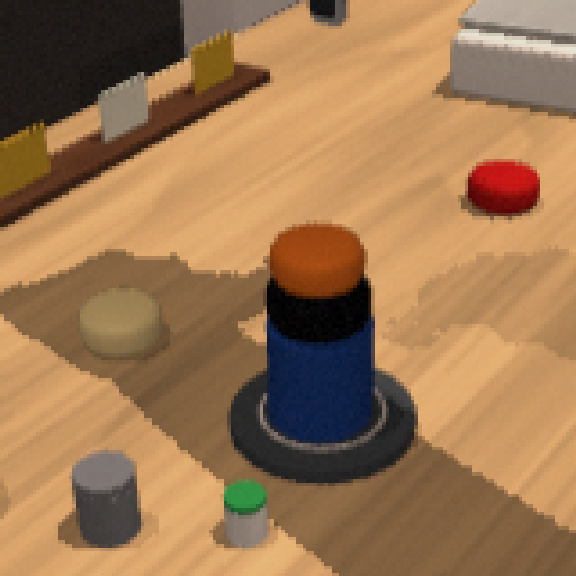

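View pics/t27.png

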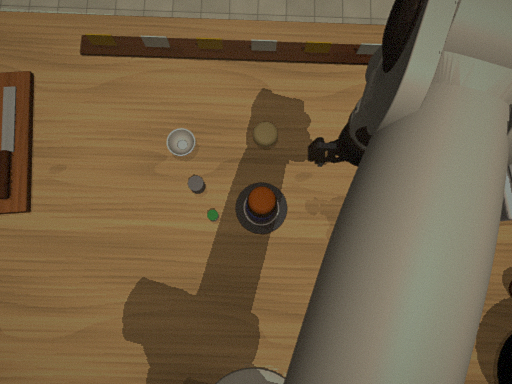

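The pictures show the tower upright and concentric on the slate: side crop px (320,350), top px (261,205). The orange top is at z ≈ 0.136 and the gripper is clear.

```bash
python3 -c "
from h import *
print(bot.job_done()); print(bot.get_obs()['time'])"
```

```text
the job is handed in; nothing more can be done
None
the job is handed in; nothing more can be done
```

The tower is built on the slate in the order asked (tin base, tub in the ring, cover, black wheel, orange wheel). I handed the job in at about 32 s of the 122 s allowed. No verdict is reported.

**Last checks:**
- **Tower:** the orange wheel's top is at z ≈ 0.136 m, as expected for a fully seated stack. All layers are upright and lie within about 2–3 mm of each other and of the slate centre. The cover's top was at about 0.0805 m after release, so it is flush on the base.
- **Things to leave alone:** in the side camera the red wheel, cream wheel, dip bowl and cheese block are where they started, within about 2 mm of noise. The top camera agrees for the cream wheel and bowl, but the arm hid the red wheel and block from it.
- **Gripper:** clear of everything at the end.

**What disagreed or went off plan:**
- **Fingertip height:** the fingertips sat about 28 mm higher relative to the reported tool position than the description says. I set all grasp heights from the camera instead.
- **First move to the tub:** it stalled, most likely at the last joint's limit, with the open gripper over the base. I raised it, turned it half a turn and carried on. The base had not moved.
- **Cameras:** the two differed by up to about 3 mm in position, so I averaged them.

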